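# Feel which end holds the candle and stand the gift cartons on the delivery tray

## Task

The two sealed gift cartons each have a heavy candle packed in one end and only paper in the other, and nothing on the outside tells which. Feel which end is heavy, and stand both cartons upright on the wooden tray with the heavy end down, setting them down gently rather than dropping them; leave the candles around where they stand.

Things in the scene. Friction and masses are not known exactly. Their poses are not given: they have to be found in the camera images.
- carton_a_mid (a point): closed brown card carton 180 x 60 x 60 mm, lying; white band round its middle, red wax seal on top; point at its centre, x along the 180 mm, y across, z up through the seal. Ends look alike. Inside, unseen, one half holds a heavy candle (carton_a_candle, 350 to 510 g, middle 43 mm from the centre), at +x or -x at random; the other paper (20 g). Card alone 100 g. A firm grip (45 N) is harmless
- carton_b_mid (a point): like carton_a, same axes, its heavy end (carton_b_candle) drawn separately. Lifted at mid-length, either pulls down at its heavy end with 0.12 to 0.23 N m. Long sides are varnished (friction about 0.3): pinched with 20 N 24 mm from the light end and lifted, it swings heavy end down to 10 to 40 degrees off plumb; near the heavy end it hardly swings; 45 N stops it
- tray_floor (a point): dark wooden tray, fixed, 260 x 164 mm outside, with a rim 20 mm high and 8 mm thick and a low brass handle at each short end; this point is the centre of its inner floor, whose top is 8 mm above the table. The floor measures 244 mm along the tray's x and 148 mm along its y; z is up
- shell_candle: cream shell-shaped candle, 52 x 78 x 46 mm, loose; its origin is the centre of its underside; to be left alone
- clover_candle: cream candle of clover-shaped section, 65 x 69 x 148 mm, loose; its origin is the centre of its underside; to be left alone
- dark_pillar: dark brown ribbed pillar candle, 66 x 80 x 144 mm, loose; its origin is the centre of its underside; to be left alone
- short_pillar: light brown ribbed pillar candle, 66 x 79 x 109 mm, loose; its origin is the centre of its underside; to be left alone

How it is judged (in metres and radians):
At the end, for the whole second after the job is handed in: both cartons stand on the tray's floor on the end that holds the candle: long axis within 0.08 rad of vertical, centre 84 to 96 mm above the floor and within 100 mm (along) and 60 mm (across) of the tray's centre, the hidden candle in the lower half (its middle under 70 mm above the floor), at rest ((angle between carton_a_mid's own x axis and vertical below 0.08 rad or angle between carton_a_mid's own x axis and vertical above 3.06 rad) and x of carton_a_mid in the frame of tray_floor between -0.1 and 0.1 m and y of carton_a_mid in the frame of tray_floor between -0.06 and 0.06 m and z of carton_a_mid in the frame of tray_floor between 0.084 and 0.096 m and z of each of carton_a_candle, carton_b_candle in the frame of tray_floor below 0.07 m and linear speed of each of carton_a_candle, carton_b_candle below 0.02 m/s and (angle between carton_b_mid's own x axis and vertical below 0.08 rad or angle between carton_b_mid's own x axis and vertical above 3.06 rad) and x of carton_b_mid in the frame of tray_floor between -0.1 and 0.1 m and y of carton_b_mid in the frame of tray_floor between -0.06 and 0.06 m and z of carton_b_mid in the frame of tray_floor between 0.084 and 0.096 m); the robot touches nothing.
It fails at once if a carton is dropped or slammed on the tray (contact over 80 N) (contact force between any of carton_a, carton_b and tray above 80 N).
It fails at once if a candle standing around is moved by over 30 mm (distance of any of shell_candle, clover_candle, dark_pillar, short_pillar from where it was at the start of the episode above 0.03 m).
It also fails if it takes over 69 s, if anything falls off the work surface, if the arm or the gripper's body presses on something with over 40 N, if the wrist force passes 120 N, or if a joint passes its speed limit or range.

## Robot

A 6-joint arm with a two-finger parallel gripper is mounted at the origin on a cart in front of the work surface, level with it; the furniture and walls round the work are solid. World frame = base frame: x ahead of the robot, y to its left, z up, the work surface at z = 0. Lengths are in m, angles in degrees, forces in N, time in s.
With the tool pointing down it reaches from about 0.3 to 0.75 m from the base axis. Payload 8.5 kg.
Tool frame: the origin (TCP) lies midway between the tips of the shut fingers; the grasp point (between the pads) lies 19 mm behind it (env.grip_depth is the distance from the TCP to the grasp point, in m); x points along the fingers, y is the direction in which the jaws open and shut, and the axes are right-handed (so a half turn about x gives the same grasp; the last joint's range is limited). The gripper opens to 85 mm and grips with 20 to 120 N. Pads are 22 mm wide; open, the fingers measure 114 mm over their backs; the gripper's body (76 mm by 85 mm) begins 54 mm behind the grasp point. The pads swing forward as they close: fully open they stand 13 mm farther back than shut.
Start: joints at [-12.336, 21.807, 74.336, -0, 83.858, -12.336], TCP at [0.55, 0, 0.231] pointing down, gripper open.
Joint ranges: [-178.18, 178.18], [-50.72, 133.34], [12.68, 142.11], [-81.47, 261.47], [9.98, 163.14], [-165.26, 165.26]. Speed limits (degrees/s): [136.94, 136.94, 180, 180, 180, 180].

## Interface

Orientations are given as a 3x3 rotation matrix whose columns are the frame's x, y, z axes.
In Python, from rig import env gives the robot as it stands.
- The arm moves only by the tool play_rows, never from a script. Its arguments are lists of equal length, an entry for each row: "travel": the shift along the world's x, y, z in cm, a list of three; "rotation": the turn, a rotation vector about the world's x, y, z in rad, a list of three; "claw": the finger opening in cm, from 0 to 8.54. A call has 1 to 12 rows; each row shifts and turns the pose as measured when the row begins; what a row does not reach is not made up. A row lasts 1/12 s, in which the tool goes at most 41.7 mm and 7.16 degrees, less where a joint would pass 70% of its speed; a pose out of reach is approached as far as the arm can. A call is refused whole if a number of a shift passes 4.17 or a number of a turn 0.125, either way. A call with a gripper value outside its range is refused whole. The fingers move at their own pace and stop on an object; "squeeze" is the grip in N (left out, the last holds). Time passes only in rows, so rows that do not move let the fingers close. It gives the time, the measured TCP pose, the force and the opening at its end, in the units of the state.
- env.observe(): the state, without advancing time (a new reading comes with each control period).
- env.get_image(name): name is "scene" or "side" or "wrist"; returns the picture (480x640x3 uint8, red, green, blue); there is no depth.
- env.camera_info(name): a dict with "vertical_fov" (degrees; the focal length in pixels is half the picture's height over the tangent of half this angle, whatever the lens; pixels are square), "cx", "cy" (the principal point, pixels), "eye" and "rotation" of the camera in the world. Camera axes: x right, y down, z forward; pixel columns grow to the right and rows downward; lengths in m; the calibration is good to about 2 mm. A picture is of the moment at which its call begins: read the wrist's pose just before it. camera_info takes no time and is no camera call; for the wrist camera it gives the pose at the moment of the call.
- env.close_job(): hands the job in, once; it reports no verdict.
The state is a dict: "time_s": time; "q": joint angles; "qvel": joint speeds; "joint_efforts": joint torques, N m; "position": TCP position; "tool_rot": TCP orientation; "ft_force": force on the tool from outside, world axes, zero at the start; "wrist_torque": the same for the moment, N m; "grip_width": finger opening in m.
Only numpy, scipy, OpenCV 4.12 (cv2) and the standard library are available. Lean on these libraries where they do the work, as an engineer would, in place of code of your own. Each camera call takes 0.05 s, during which the arm holds its last target.

## Working session

There is one attempt and no reset: what is moved stays moved. The work goes in short steps, Python scripts to look and compute and a tool call to move; the robot and the scene stay as the last step left them, time stands still between calls to the robot, and variables do not carry over. Pictures are saved under pics/ and viewed, and the job is handed in when it is done.

Besides the shell and the picture viewer there is one more tool, called by a JSON object that holds its "fn" and its "kwargs". play_rows: Moves the arm, as the interface text tells. Its arguments: {"type":"object","properties":{"travel":{"type":"array","items":{"type":"array","items":{"type":"number"}}},"rotation":{"type":"array","items":{"type":"array","items":{"type":"number"}}},"claw":{"type":"array","items":{"type":"number"}},"squeeze":{"type":"number"}},"required":["travel","rotation","claw"]}

```bash
ls; mkdir -p pics; python3 - <<'E'
from rig import env
import cv2
print(env.observe())
for n in ["scene","side","wrist"]:
    print(n,env.camera_info(n))
    cv2.imwrite(f"pics/{n}0.png",env.get_image(n)[:,:,::-1])
E
```

```text
pics
{'time_s': 0.0, 'q': array([-1.23372593e+01,  2.18415289e+01,  7.43849671e+01,  2.67015051e-03,
        8.38578191e+01, -1.23353427e+01]), 'qvel': array([-0.03741014,  0.01850341,  0.06752493, -0.03887314,  0.08221551,
       -0.03975063]), 'joint_efforts': array([-1.00240642e-03, -4.48466885e+01, -2.31285810e+01, -2.87182611e-04,
        4.73836102e-03,  1.77242771e-05]), 'position': array([5.49710616e-01, 5.89834619e-05, 2.30705473e-01]), 'tool_rot': array([[-1.42769159e-03,  9.99998980e-01, -3.87281488e-05],
       [ 3.59690523e-04, -3.82146581e-05, -9.99999935e-01],
       [-9.99998916e-01, -1.42770543e-03, -3.59635598e-04]]), 'ft_force': array([-0.62806631, -0.39308936,  0.01841751]), 'wrist_torque': array([-0.04466099,  0.0454024 ,  0.0081682 ]), 'grip_width': 0.08538182372876109}
scene {'vertical_fov': 45.03578165577264, 'cx': 314.37690810826246, 'cy': 238.1914363131642, 'eye': array([-0.65148214, -0.50471209,  0.71057479]), 'rotation': array([[ 0.44734363, -0.37476056,  0.812058  ],
       [-0.89428639, -0.17561374,  0.41159648],
       [-0.01164159, -0.91033748, -0.41370296]])}
side {'vertical_fov': 43.20181396603593, 'cx': 324.58627145316865, 'cy': 241.19417671577455, 'eye': array([ 0.26052408, -0.96562257,  0.925306  ]), 'rotation': array([[ 0.94563989, -0.20336046,  0.25379072],
       [-0.325112  , -0.5714304 ,  0.7535048 ],
       [-0.00820935, -0.7950546 , -0.6064823 ]])}
wrist {'vertical_fov': 62.60236114397405, 'cx': 321.5261695459076, 'cy': 238.93120051349135, 'eye': array([0.55080988, 0.07954799, 0.37361376]), 'rotation': array([[ 9.99998480e-01,  9.34820840e-04, -1.47171182e-03],
       [ 4.31814002e-04, -9.50603450e-01, -3.10407625e-01],
       [-1.68918985e-03,  3.10406518e-01, -9.50602409e-01]])}
```

View pics/scene0.png

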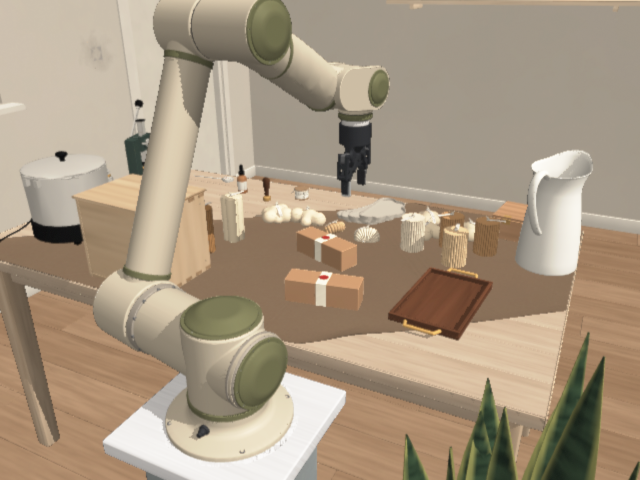

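View pics/side0.png

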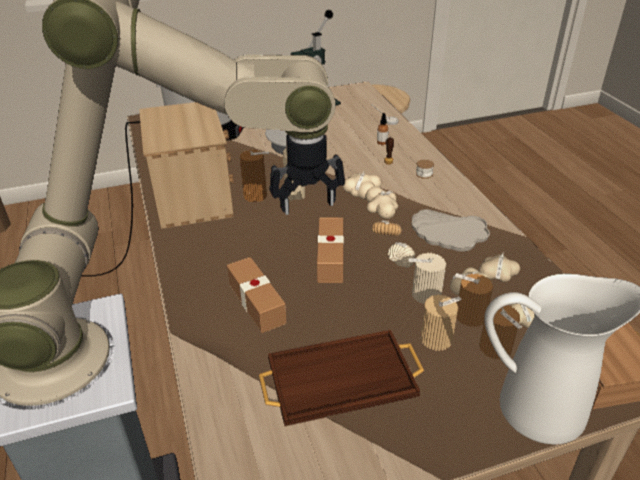

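View pics/wrist0.png

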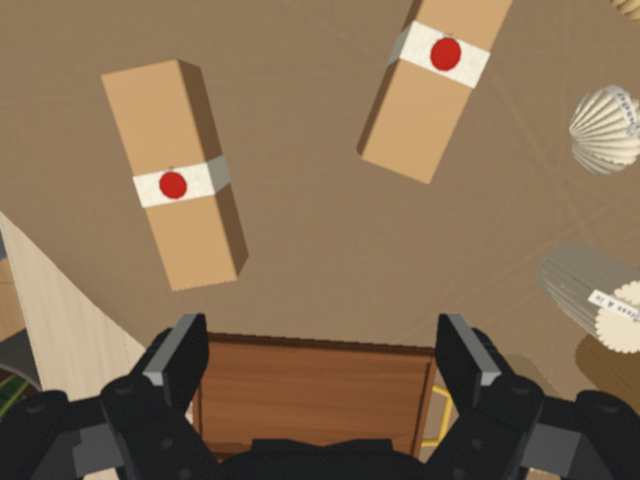

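```bash
cat > h.py <<'E'
import numpy as np, cv2
from rig import env
def ray(ci,uv,h=480):
    f=h/2/np.tan(np.radians(ci["vertical_fov"])/2)
    uv=np.atleast_2d(uv).astype(float)
    d=np.c_[(uv[:,0]-ci["cx"])/f,(uv[:,1]-ci["cy"])/f,np.ones(len(uv))]
    return d@ci["rotation"].T
def cast(ci,uv,z):
    d=ray(ci,uv); e=ci["eye"]
    return e+d*((z-e[2])/d[:,2])[:,None]
def st():
    s=env.observe(); print("t",round(s["time_s"],2),"pos",s["position"].round(4),"F",s["ft_force"].round(2),"T",s["wrist_torque"].round(3),"w",round(s["grip_width"],4)); print(s["tool_rot"].round(3).tolist(), s["q"].round(1)); return s
E
python3 - <<'E'
from h import *
for n in ["side","wrist","scene"]:
    im=cv2.imread(f"pics/{n}0.png"); ci=env.camera_info(n)
    hsv=cv2.cvtColor(im,cv2.COLOR_BGR2HSV)
    red=(((hsv[...,0]<6)|(hsv[...,0]>174))&(hsv[...,1]>170)&(hsv[...,2]>90)).astype(np.uint8)
    k,l,s,c=cv2.connectedComponentsWithStats(red)
    for i in range(1,k):
        if s[i,4]>15: print(n,"red",s[i,4],c[i].round(1),cast(ci,c[i],0.061).round(4))
im=cv2.imread("pics/wrist0.png"); ci=env.camera_info("wrist")
hsv=cv2.cvtColor(im,cv2.COLOR_BGR2HSV)
for p in [(140,110),(205,110),(300,200),(450,20),(185,260),(230,230),(300,400)]: print(p,hsv[p[1],p[0]])
E
```

```text
side red 28 [330.  237.8] [[0.6387 0.1165 0.061 ]]
side red 34 [254.4 282.1] [[0.4317 0.0211 0.061 ]]
wrist red 721 [445.2  54. ] [[0.6397 0.1181 0.061 ]]
wrist red 516 [172.6 185. ] [[0.4315 0.0226 0.061 ]]
(140, 110) [ 17 112 201]
(205, 110) [ 16 130 106]
(300, 200) [ 15  95 147]
(450, 20) [ 17 111 205]
(185, 260) [ 16 115 202]
(230, 230) [ 16 124 107]
(300, 400) [ 12 161 133]
```

```bash
python3 - <<'E'
from h import *
ci=env.camera_info("wrist")
A=[(102,75),(179,60),(238,278),(172,290)]
print(cast(ci,A,0.06).round(4).tolist())
B=[(361,157),(428,184),(513,0),(418,0)]
print(cast(ci,B,0.06).round(4).tolist())
print("tray wrist top corners",cast(ci,[(207,334),(436,348)],0.028).round(4).tolist())
ci=env.camera_info("side")
print("side tray",cast(ci,[(269,353),(386,332),(418,388),(285,420)],0.028).round(4).tolist())
print("side A top",cast(ci,[(228,267),(250,258),(284,317),(262,328)],0.06).round(4).tolist())
print("side B top",cast(ci,[(319,218),(343,218),(343,281),(318,281)],0.06).round(4).tolist())
print("candle short top",cast(ci,[(440,305)],0.109).round(4),cast(ci,[(437,343)],0.0).round(4),"clover",cast(ci,[(430,262)],0.148),"shell",cast(ci,[(400,252)],0.03))
E
```

```text
[[0.3886, 0.104, 0.06], [0.4465, 0.1141, 0.06], [0.4782, -0.0585, 0.06], [0.4198, -0.07, 0.06]]
[[0.5813, 0.0446, 0.06], [0.6355, 0.0234, 0.06], [0.6839, 0.1526, 0.06], [0.6176, 0.1526, 0.06]]
tray wrist top corners [[0.4358, -0.1335, 0.028], [0.6663, -0.1494, 0.028]]
side tray [[0.415, -0.1571, 0.028], [0.6547, -0.1813, 0.028], [0.6532, -0.3321, 0.028], [0.4015, -0.3185, 0.028]]
side A top [[0.3884, 0.0919, 0.06], [0.4423, 0.1067, 0.06], [0.463, -0.1022, 0.06], [0.4133, -0.1175, 0.06]]
side B top [[0.6404, 0.2037, 0.06], [0.6964, 0.1837, 0.06], [0.614, -0.0384, 0.06], [0.5629, -0.0203, 0.06]]
candle short top [[ 0.7472 -0.2205  0.109 ]] [[ 0.7534 -0.2204  0.    ]] clover [[ 0.76379743 -0.13673641  0.148     ]] shell [[0.79023555 0.04661101 0.03      ]]
```

```bash
python3 - <<'E'
from h import *
im=cv2.imread("pics/side0.png")
cv2.imwrite("pics/sidecrop.png",cv2.resize(im[200:440,220:540],None,fx=2.5,fy=2.5,interpolation=cv2.INTER_CUBIC))
im=cv2.imread("pics/scene0.png")
cv2.imwrite("pics/scenecrop.png",cv2.resize(im[180:350,260:520],None,fx=3,fy=3,interpolation=cv2.INTER_CUBIC))
E
```

```text
(no output)
```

View pics/sidecrop.png

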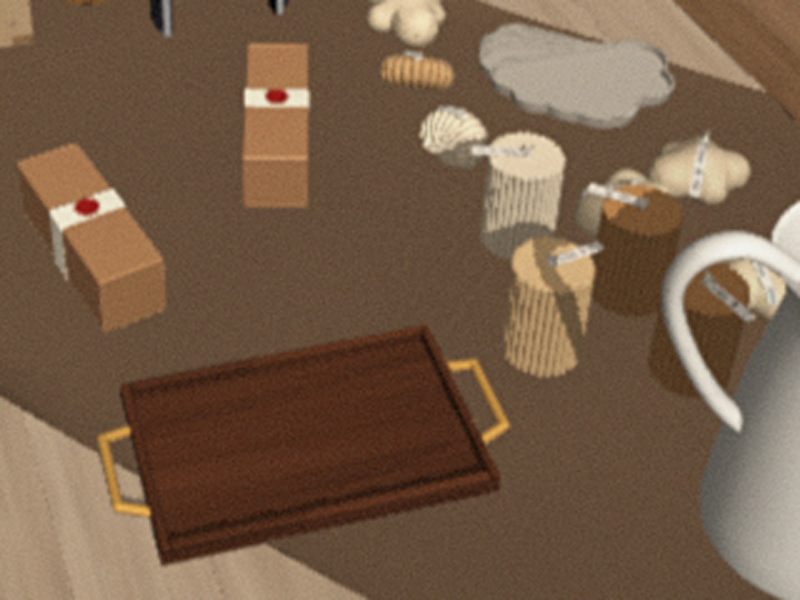

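View pics/scenecrop.png

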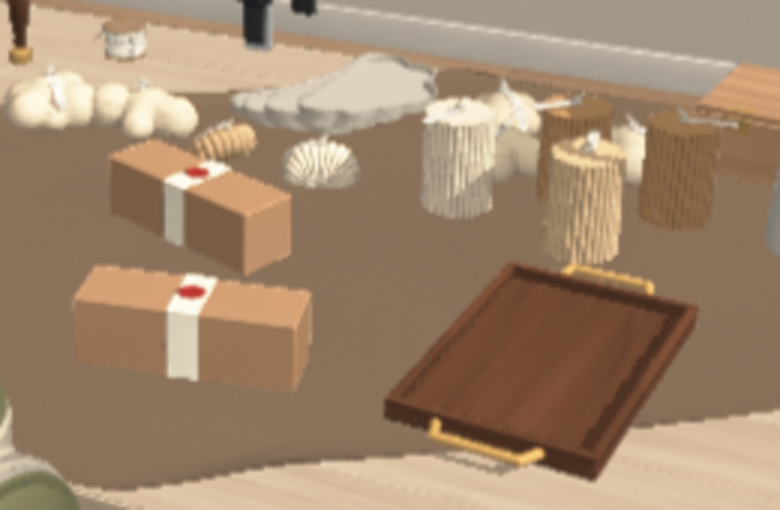

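```bash
python3 - <<'E'
from h import *
ci=env.camera_info("side")
p=np.array([(123,385),(427,327),(497,480),(164,552)])/2.5+[220,200]
q=cast(ci,p,0.028); print(q.round(4).tolist(),q.mean(0)); print(np.linalg.norm(np.roll(q,-1,0)-q,axis=1))
ci=env.camera_info("scene")
p=np.array([(385,402),(512,264),(698,308),(598,467)])/3+[260,180]
q=cast(ci,p,0.028); print(q.round(4).tolist(),q.mean(0)); print(np.linalg.norm(np.roll(q,-1,0)-q,axis=1))
ci=env.camera_info("side")
print("candle bases side", [cast(ci,np.array(p)/2.5+[220,200],0).round(3).tolist() for p in [(540,365),(520,245),(452,150),(630,305)]])
E
```

```text
[[0.4147, -0.1598, 0.028], [0.6653, -0.1814, 0.028], [0.6506, -0.341, 0.028], [0.402, -0.3204, 0.028]] [ 0.53316952 -0.2506531   0.028     ]
[0.25151534 0.16018552 0.24939803 0.16114431]
[[0.396, -0.1543, 0.028], [0.65, -0.176, 0.028], [0.6388, -0.3328, 0.028], [0.3797, -0.3154, 0.028]] [ 0.51613709 -0.24463043  0.028     ]
[0.2548367  0.15720537 0.25971663 0.1618924 ]
candle bases side [[[0.748, -0.227, 0.0]], [[0.798, -0.092, 0.0]], [[0.797, 0.051, 0.0]], [[0.852, -0.191, 0.0]]]
```

{"fn": "play_rows", "kwargs": {"travel": [[-2.3, 0.45, -2.4], [-2.3, 0.45, -2.4], [-2.3, 0.45, -2.4], [-2.3, 0.45, -2.4], [-2.3, 0.45, -2.4], [0, 0, 0]], "rotation": [[0, 0, 0.036], [0, 0, 0.036], [0, 0, 0.036], [0, 0, 0.036], [0, 0, 0.036], [0, 0, 0]], "claw": [8.5, 8.5, 8.5, 8.5, 8.5, 8.5], "squeeze": 45}}

```text
time_s: 0.65
position: [0.4284, 0.0237, 0.1063]
tool_rot: [[-0.0, 0.982, 0.187], [0.002, 0.187, -0.982], [-1.0, 0.0, -0.002]]
ft_force: [-0.2, 1.3, -0.2]
grip_width: 0.0853
```

```bash
python3 - <<'E'
from h import *
st(); ci=env.camera_info("wrist"); print(ci)
cv2.imwrite("pics/w1.png",env.get_image("wrist")[:,:,::-1])
E
```

```text
t 0.65 pos [0.4284 0.0237 0.1063] F [-0.17  1.26 -0.24] T [0.003 0.037 0.002] w 0.0853
[[-0.0, 0.982, 0.187], [0.002, 0.187, -0.982], [-1.0, 0.0, -0.002]] [-1.280e+01  1.870e+01  1.038e+02  1.000e-01  5.760e+01 -2.360e+01]
{'vertical_fov': 62.60236114397405, 'cx': 321.5261695459076, 'cy': 238.93120051349135, 'eye': array([0.4143476 , 0.1016153 , 0.24928094]), 'rotation': array([[ 9.82200176e-01,  1.78749564e-01,  5.77183536e-02],
       [ 1.87836844e-01, -9.34077601e-01, -3.03671461e-01],
       [-3.67720061e-04,  3.09107795e-01, -9.51026937e-01]])}
```

View pics/w1.png

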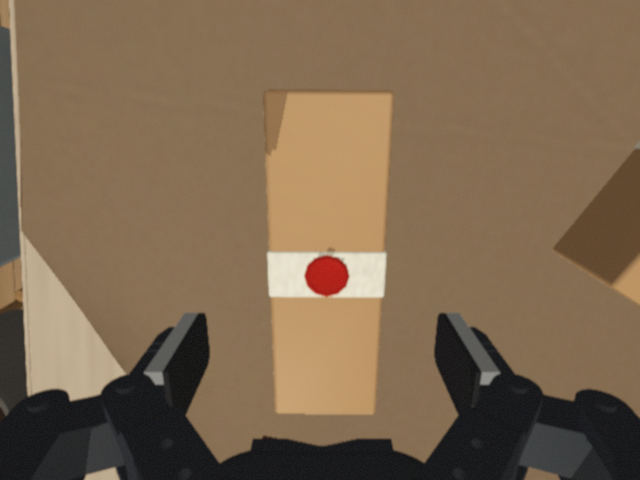

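```bash
python3 - <<'E'
from h import *
ci=env.camera_info("wrist")
q=cast(ci,[(327,276),(264,91),(392,93),(376,413),(276,413)],0.06);print(q.round(4).tolist(),q[1:].mean(0)); print(np.linalg.norm(q[1]-q[2]),np.linalg.norm(q[1]-q[4]), np.degrees(np.arctan2(*((q[1]+q[2]-q[3]-q[4])[[1,0]]))))
E
```

```text
[[0.4364, 0.02, 0.06], [0.391, 0.1042, 0.06], [0.4483, 0.1142, 0.06], [0.482, -0.0617, 0.06], [0.4234, -0.0725, 0.06]] [0.43617503 0.02102955 0.06      ]
0.058174910426684545 0.1796791108267601 100.63217826689981
```

{"fn": "play_rows", "kwargs": {"travel": [[0.7, -0.25, -1.5], [0, 0, -2.5], [0, 0, -2.5], [0, 0, -2], [0, 0, -0.8], [0, 0, 0], [0, 0, 0], [0, 0, 0], [0, 0, 0], [0, 0, 0]], "rotation": [[0, 0, 0], [0, 0, 0], [0, 0, 0], [0, 0, 0], [0, 0, 0], [0, 0, 0], [0, 0, 0], [0, 0, 0], [0, 0, 0], [0, 0, 0]], "claw": [8.5, 8.5, 8.5, 8.5, 8.5, 5, 5, 5, 5, 5], "squeeze": 45}}

```text
time_s: 1.53
position: [0.451, 0.0173, 0.0199]
tool_rot: [[0.025, 0.983, 0.182], [-0.005, 0.183, -0.983], [-1.0, 0.024, 0.01]]
ft_force: [0.9, -0.3, -5.3]
grip_width: 0.0597
```

```bash
python3 -c "
from h import *
st()"
```

```text
t 1.53 pos [0.451  0.0173 0.0199] F [ 0.91 -0.25 -5.34] T [-0.241 -0.038 -0.024] w 0.0597
[[0.025, 0.983, 0.182], [-0.005, 0.183, -0.983], [-1.0, 0.024, 0.01]] [-1.290e+01  2.880e+01  1.071e+02  1.000e-01  4.270e+01 -2.350e+01]
```

{"fn": "play_rows", "kwargs": {"travel": [[0, 0, 1], [0, 0, 1], [0, 0, 1], [0, 0, 0], [0, 0, 0], [0, 0, 0]], "rotation": [[0, 0, 0], [0, 0, 0], [0, 0, 0], [0, 0, 0], [0, 0, 0], [0, 0, 0]], "claw": [5, 5, 5, 5, 5, 5]}}

```text
time_s: 2.03
position: [0.4525, 0.017, 0.0524]
tool_rot: [[0.03, 0.983, 0.182], [-0.006, 0.183, -0.983], [-1.0, 0.028, 0.012]]
ft_force: [-1.0, 0.3, -5.8]
grip_width: 0.0595
```

```bash
python3 -c "
from h import *
st()
cv2.imwrite('pics/w2.png',env.get_image('wrist')[:,:,::-1])
cv2.imwrite('pics/s2.png',cv2.resize(env.get_image('side')[150:450,150:550,::-1],None,fx=2,fy=2))
"
```

```text
t 2.03 pos [0.4525 0.017  0.0524] F [-1.03  0.28 -5.85] T [-0.263  0.002  0.017] w 0.0595
[[0.03, 0.983, 0.182], [-0.006, 0.183, -0.983], [-1.0, 0.028, 0.012]] [-12.9  25.3 105.2   0.   47.8 -23.4]
```

View pics/w2.png

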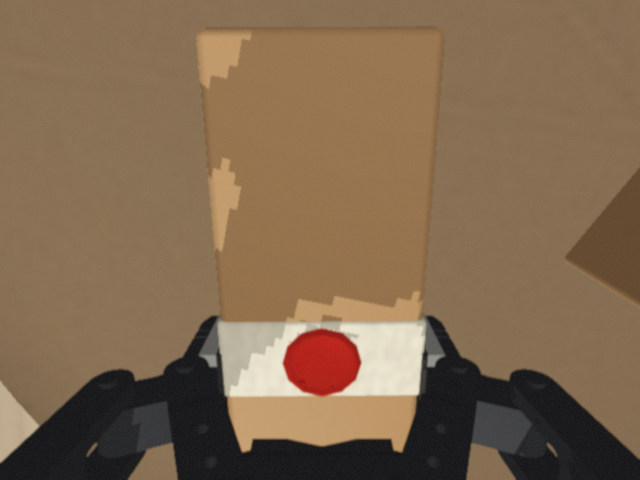

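View pics/s2.png

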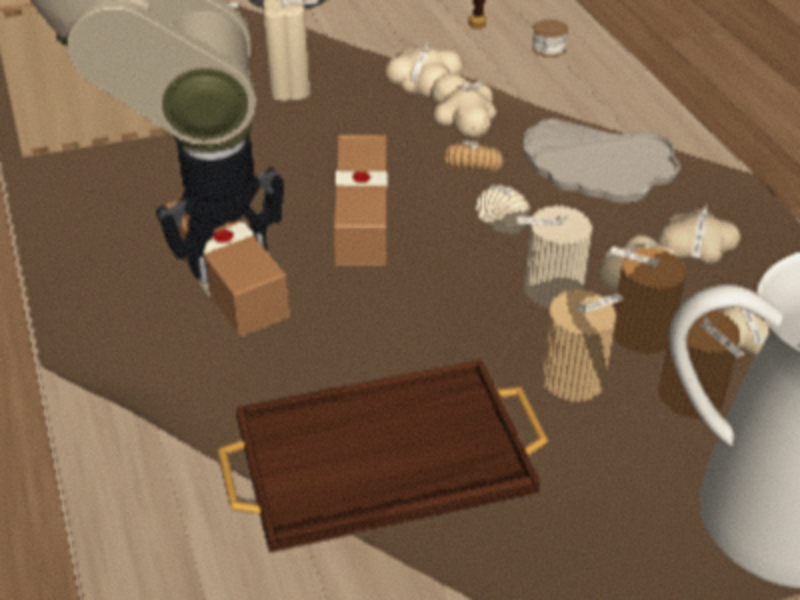

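```bash
python3 - <<'E'
from h import *
ci=env.camera_info("wrist");s=env.observe()
print(cast(ci,[(322,362),(199,30),(443,30)],0.0925).round(4), s["position"], s["ft_force"],s["wrist_torque"])
E
```

```text
[[0.4508 0.024  0.0925]
 [0.4066 0.1075 0.0925]
 [0.4618 0.118  0.0925]] [0.45215084 0.01707996 0.05204921] [-0.15148485 -0.33352745 -5.76882832] [-0.2197237   0.02111209  0.02266098]
```

{"fn": "play_rows", "kwargs": {"travel": [[0, 0, -1], [0, 0, -1], [0, 0, -0.8], [0, 0, -0.3], [0, 0, 0], [0, 0, 0], [0, 0, 0], [0.55, -2.9, 0], [0.55, -2.9, 0], [0, 0, 0]], "rotation": [[0, 0, 0], [0, 0, 0], [0, 0, 0], [0, 0, 0], [0, 0, 0], [0, 0, 0], [0, 0, 0], [0, 0.015, 0], [0, 0.015, 0], [0, 0, 0]], "claw": [5, 5, 5, 5, 8.5, 8.5, 8.5, 8.5, 8.5, 8.5]}}

```text
time_s: 2.97
position: [0.4654, -0.0422, 0.0212]
tool_rot: [[0.003, 0.983, 0.186], [-0.007, 0.186, -0.983], [-1.0, 0.001, 0.007]]
ft_force: [-0.1, -0.2, 0.3]
grip_width: 0.0847
```

```bash
python3 -c "
from h import *
st(); ci=env.camera_info('wrist')
im=env.get_image('wrist')[:,:,::-1]
cv2.imwrite('pics/w3.png',im)
"
```

```text
t 2.97 pos [ 0.4654 -0.0422  0.0212] F [-0.08 -0.25  0.32] T [ 0.002 -0.045  0.01 ] w 0.0847
[[0.003, 0.983, 0.186], [-0.007, 0.186, -0.983], [-1.0, 0.001, 0.007]] [-19.6  30.  103.6  -0.4  46.1 -30. ]
```

View pics/w3.png

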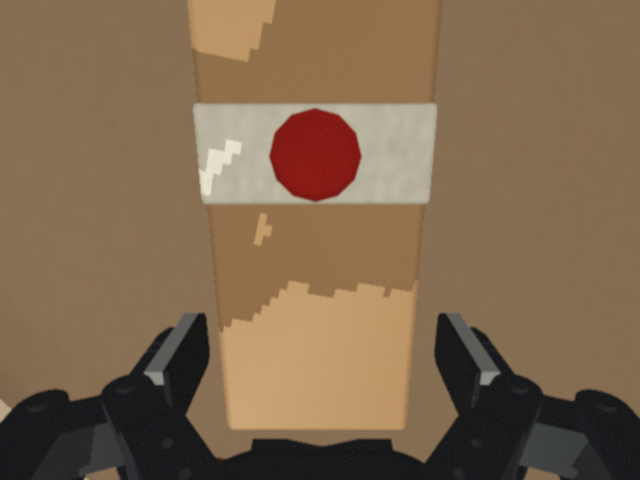

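```bash
python3 - <<'E'
from h import *
ci=env.camera_info("wrist")
print(cast(ci,[(315,155),(230,430),(406,430)],0.06).round(4))
E
```

```text
[[ 0.4508  0.0267  0.06  ]
 [ 0.4394 -0.0662  0.06  ]
 [ 0.4964 -0.0554  0.06  ]]
```

{"fn": "play_rows", "kwargs": {"travel": [[0, 0.4, -0.9], [0, 0, 0], [0, 0, 0], [0, 0, 0], [0, 0, 0], [0, 0, 0]], "rotation": [[0, 0, 0], [0, 0, 0], [0, 0, 0], [0, 0, 0], [0, 0, 0], [0, 0, 0]], "claw": [8.5, 5, 5, 5, 5, 5], "squeeze": 20}}

```text
time_s: 3.52
position: [0.4637, -0.0334, 0.0118]
tool_rot: [[0.003, 0.982, 0.188], [-0.006, 0.188, -0.982], [-1.0, 0.002, 0.007]]
ft_force: [0.1, -2.5, -0.9]
grip_width: 0.0598
```

{"fn": "play_rows", "kwargs": {"travel": [[-0.1, 0.5, 1.8], [-0.1, 0.6, 1.8], [-0.2, 0.9, 1.8], [-0.2, 1.1, 1.7], [-0.2, 1.3, 1.5], [-0.25, 1.4, 1.4], [-0.3, 1.6, 1.2], [-0.3, 1.6, 1.0], [-0.2, 1.2, 1], [0, 0, 0]], "rotation": [[0, 0, 0], [0, 0, 0], [0, 0, 0], [0, 0, 0], [0, 0, 0], [0, 0, 0], [0, 0, 0], [0, 0, 0], [0, 0, 0], [0, 0, 0]], "claw": [5, 5, 5, 5, 5, 5, 5, 5, 5, 5]}}

```text
time_s: 4.35
position: [0.4371, 0.0764, 0.145]
tool_rot: [[-0.013, 0.982, 0.189], [-0.001, 0.189, -0.982], [-1.0, -0.013, -0.002]]
ft_force: [1.2, 0.3, -6.3]
grip_width: 0.0597
```

```bash
python3 -c "
from h import *
st(); ci=env.camera_info('wrist')
cv2.imwrite('pics/w4.png',env.get_image('wrist')[:,:,::-1])
cv2.imwrite('pics/s4.png',cv2.resize(env.get_image('side')[150:450,150:550,::-1],None,fx=2,fy=2))
cv2.imwrite('pics/c4.png',cv2.resize(env.get_image('scene')[130:400,240:600,::-1],None,fx=2,fy=2))
"
```

```text
t 4.35 pos [0.4371 0.0764 0.145 ] F [ 1.21  0.35 -6.35] T [-0.237 -0.102  0.002] w 0.0597
[[-0.013, 0.982, 0.189], [-0.001, 0.189, -0.982], [-1.0, -0.013, -0.002]] [ -5.4  17.   98.   -0.1  65.8 -16.2]
```

View pics/c4.png

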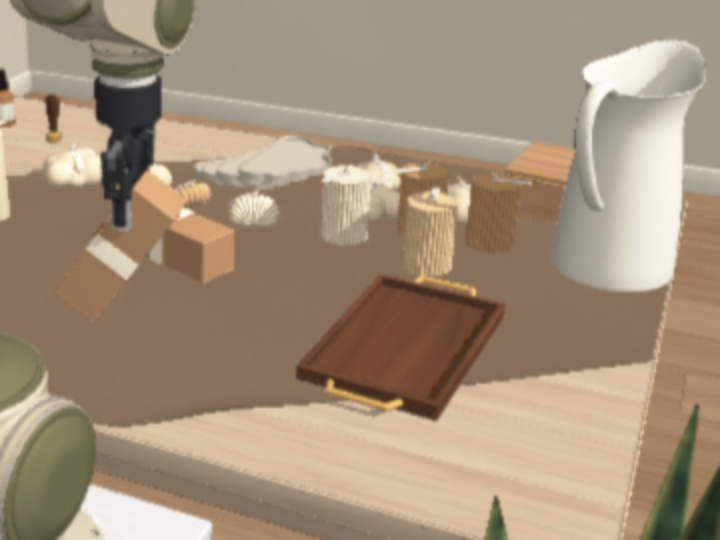

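View pics/w4.png

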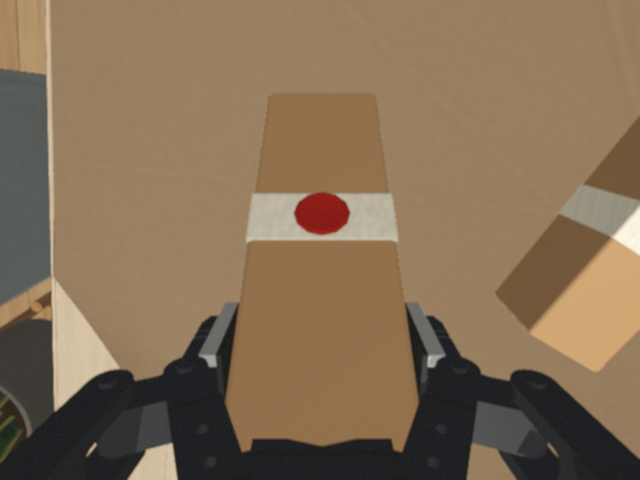

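View pics/s4.png

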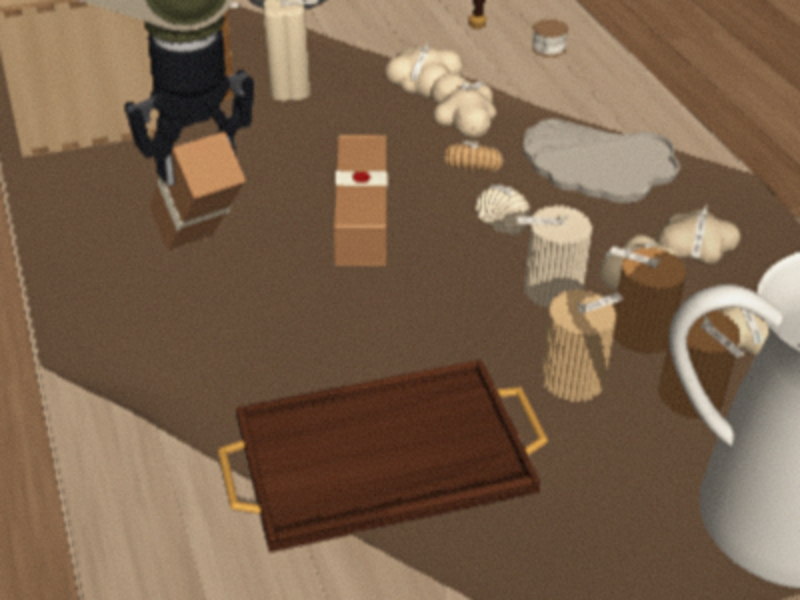

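```bash
cat >> h.py <<'E'
def tilt(seal,far=None,L=0.066,u=(-0.186,0.983)):
    """angle off plumb of a carton hanging from the pinch, heavy end toward u, from the seal's row in the wrist picture"""
    from scipy.optimize import brentq
    s=env.observe(); ci=env.camera_info("wrist"); R=s["tool_rot"]
    G=s["position"]-R[:,0]*0.022
    u=np.r_[u,0]; f=240/np.tan(np.radians(ci["vertical_fov"])/2)
    def row(P):
        c=ci["rotation"].T@(P-ci["eye"]); return c[1]/c[2]*f+ci["cy"]
    def g(d,a,h): # a along, h outward
        ax=np.sin(d)*u-np.cos(d)*np.array([0,0,1]); n=np.cos(d)*u+np.sin(d)*np.array([0,0,1])
        return row(G+ax*a+n*h)
    o=[]
    for px,a in ((seal,L),(far,L+0.09)):
        if px is None: continue
        ds=np.radians(np.arange(-10,90,2)); v=[g(d,a,0.03)-px for d in ds]
        o.append([round(np.degrees(brentq(lambda d:g(d,a,0.03)-px,ds[i],ds[i+1])),1) for i in range(len(ds)-1) if v[i]*v[i+1]<0])
    return o
E
python3 -c "
from h import *
print(tilt(213,94))"
```

```text
[[np.float64(1.7)], [np.float64(23.0)]]
```

```bash
python3 -c "
from h import *
for L in (.05,.055,.06,.062,.064,.07): print(L,tilt(213,94,L))"
```

```text
0.05 [[np.float64(8.4), np.float64(81.1)], [np.float64(25.8)]]
0.055 [[np.float64(5.7)], [np.float64(24.8)]]
0.06 [[np.float64(3.6)], [np.float64(24.0)]]
0.062 [[np.float64(2.9)], [np.float64(23.6)]]
0.064 [[np.float64(2.3)], [np.float64(23.3)]]
0.07 [[np.float64(0.6)], [np.float64(22.4)]]
```

```bash
python3 - <<'E'
from h import *
im=cv2.imread("pics/wrist0.png")
cv2.imwrite("pics/wcrop.png",cv2.resize(im[300:480,170:490],None,fx=2.5,fy=2.5,interpolation=cv2.INTER_CUBIC))
for n in("side","scene"):
  ci=env.camera_info(n); f=240/np.tan(np.radians(ci["vertical_fov"])/2)
  # reproject known TCP into the current picture
  P=env.observe()["position"]; c=ci["rotation"].T@(P-ci["eye"]); print(n,c[:2]/c[2]*f+[ci["cx"],ci["cy"]])
E
```

```text
side [247.99496938 237.28200047]
scene [304.03306479 241.09202734]
```

View pics/wcrop.png

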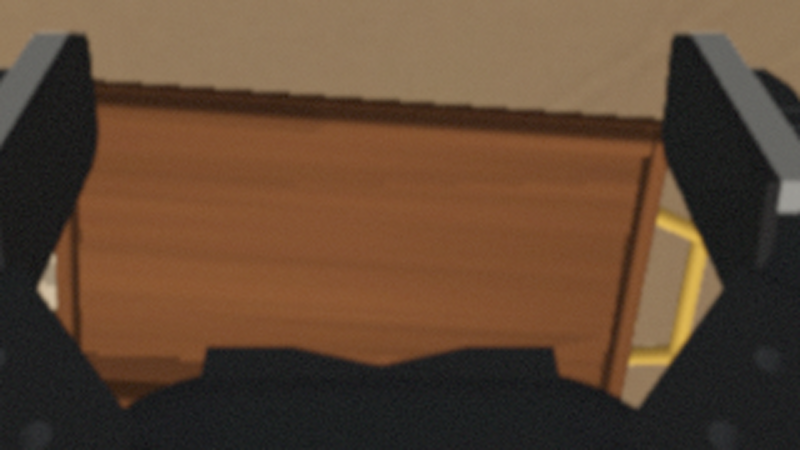

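{"fn": "play_rows", "kwargs": {"travel": [[0, 0, 0], [0, 0, 0.5], [0, 0, 2], [0, 0, 3], [0, -1, 2.5], [0.4, -2, 2], [0.6, -3, 1], [0.7, -3, 0.5], [0.7, -3, 0], [0.7, -3, 0], [0.5, -2, 0], [0, 0, 0]], "rotation": [[0, 0, 0], [0, 0, 0], [0, 0, 0], [-0.069, -0.015, 0], [-0.069, -0.015, 0], [-0.069, -0.015, 0], [-0.069, -0.015, 0], [-0.069, -0.015, 0], [-0.069, -0.015, 0], [0, 0, 0], [0, 0, 0], [0, 0, 0]], "claw": [5, 5, 5, 5, 5, 5, 5, 5, 5, 5, 5, 5], "squeeze": 45}}

```text
time_s: 5.5
position: [0.4705, -0.1072, 0.26]
tool_rot: [[0.057, 0.986, 0.157], [-0.417, 0.166, -0.894], [-0.907, -0.014, 0.42]]
ft_force: [0.6, 0.5, -6.1]
grip_width: 0.0595
```

```bash
python3 -c "
from h import *
st(); ci=env.camera_info('wrist')
np.save('ci5.npy',ci,allow_pickle=True)
cv2.imwrite('pics/w5.png',env.get_image('wrist')[:,:,::-1])
cv2.imwrite('pics/s5.png',cv2.resize(env.get_image('side')[150:450,150:550,::-1],None,fx=2,fy=2))
cv2.imwrite('pics/c5.png',cv2.resize(env.get_image('scene')[130:400,240:600,::-1],None,fx=2,fy=2))
"
```

```text
t 5.5 pos [ 0.4705 -0.1072  0.26  ] F [ 0.64  0.48 -6.07] T [0.675 0.116 0.054] w 0.0595
[[0.057, 0.986, 0.157], [-0.417, 0.166, -0.894], [-0.907, -0.014, 0.42]] [-14.9  12.1  87.8 -24.1  71.6 -18.7]
```

View pics/c5.png

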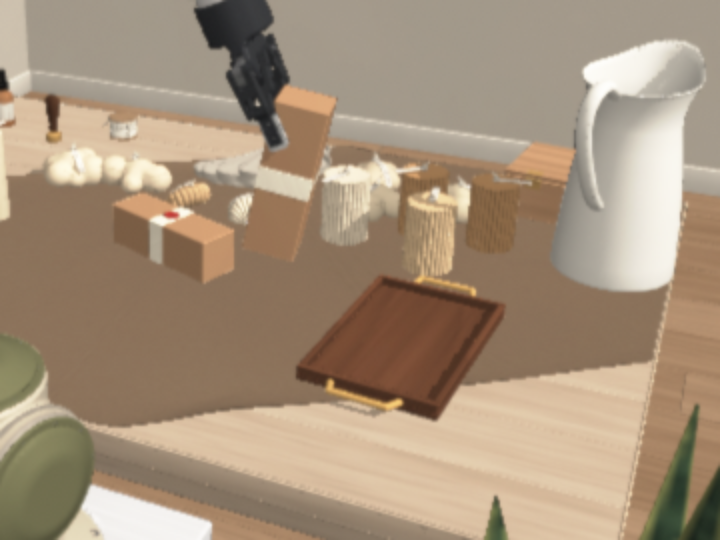

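View pics/w5.png

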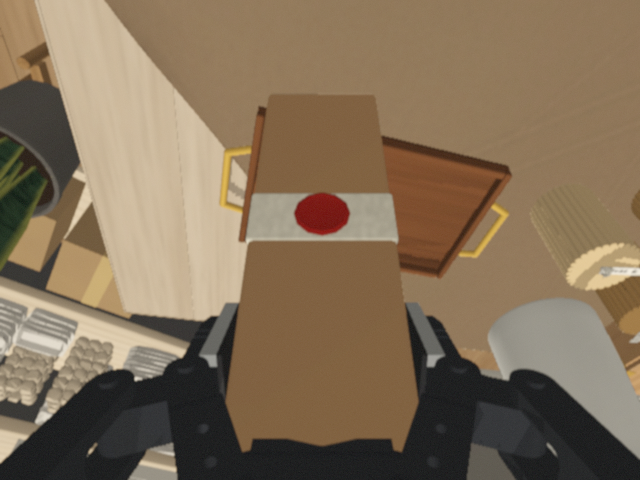

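View pics/s5.png

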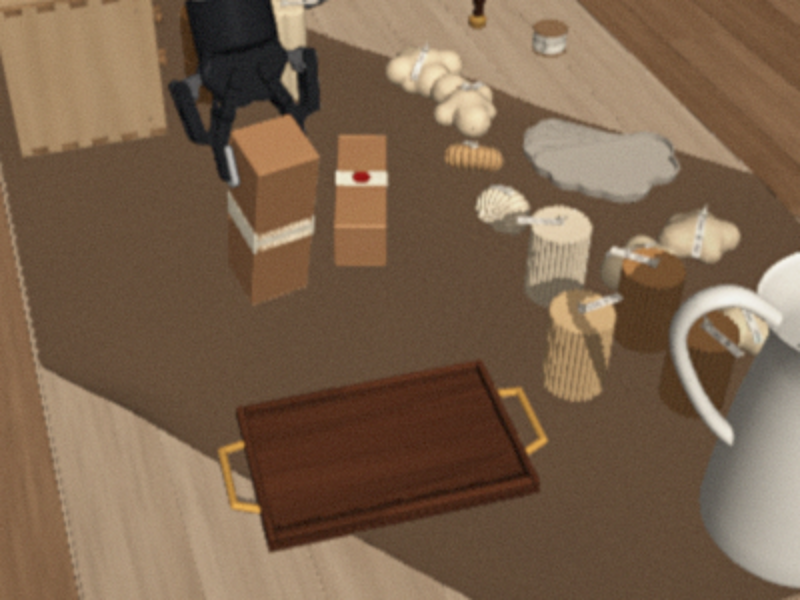

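```bash
python3 -c "
from h import *
a=cv2.imread('pics/c5.png')[70:280,220:360]; b=cv2.imread('pics/s5.png')[100:310,210:350]
cv2.imwrite('pics/z5.png',cv2.resize(np.hstack([a,b]),None,fx=2.8,fy=2.8,interpolation=cv2.INTER_CUBIC))
"
```

```text
(no output)
```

View pics/z5.png

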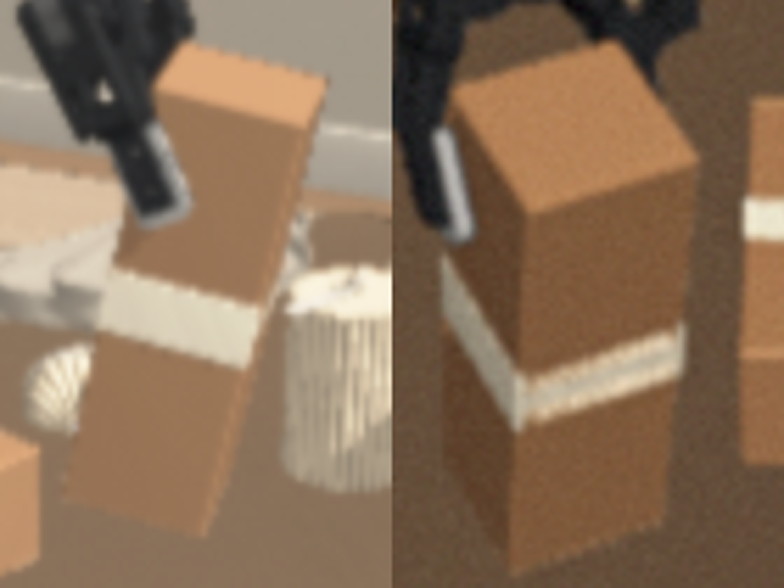

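```bash
cat >> h.py <<'E'
def tri(ps,pd):
    a=env.camera_info("scene");b=env.camera_info("side")
    d1=ray(a,ps)[0];d2=ray(b,pd)[0]
    A=np.c_[d1,-d2]; t=np.linalg.lstsq(A,b["eye"]-a["eye"],rcond=None)[0]
    P=a["eye"]+d1*t[0];Q=b["eye"]+d2*t[1]
    return (P+Q)/2,np.linalg.norm(P-Q)
E
python3 - <<'E'
from h import *
S=lambda p:((np.array(p)/2.8+[220,70])/2+[240,130])
D=lambda p:((np.array(p)/2.8+[210,100])/2+[150,150])
t,e=tri(S((306,130)),D((136,213)));b,e2=tri(S((207,535)),D((120,573)))
print(t,e,b,e2,np.linalg.norm(t-b),(b-t)/np.linalg.norm(t-b))
E
```

```text
[ 0.45089941 -0.15850653  0.30387875] 0.0009488050317898462 [ 0.44369544 -0.12980531  0.13212044] 0.0018912219440042279 0.17428877012929297 [-0.04133356  0.16467626 -0.98548124]
```

```bash
python3 - <<'E'
from h import *
ci=np.load('ci5.npy',allow_pickle=True).item()
im=cv2.imread("pics/w5.png")
cv2.imwrite("pics/w5z.png",cv2.resize(im[80:300,210:530],None,fx=2.5,fy=2.5,interpolation=cv2.INTER_CUBIC))
print(cast(ci,[(262,107),(510,170),(440,277),(240,240)],0.028).round(4))
E
```

```text
[[ 0.42   -0.1337  0.028 ]
 [ 0.6615 -0.1559  0.028 ]
 [ 0.6522 -0.316   0.028 ]
 [ 0.4055 -0.2972  0.028 ]]
```

View pics/w5z.png

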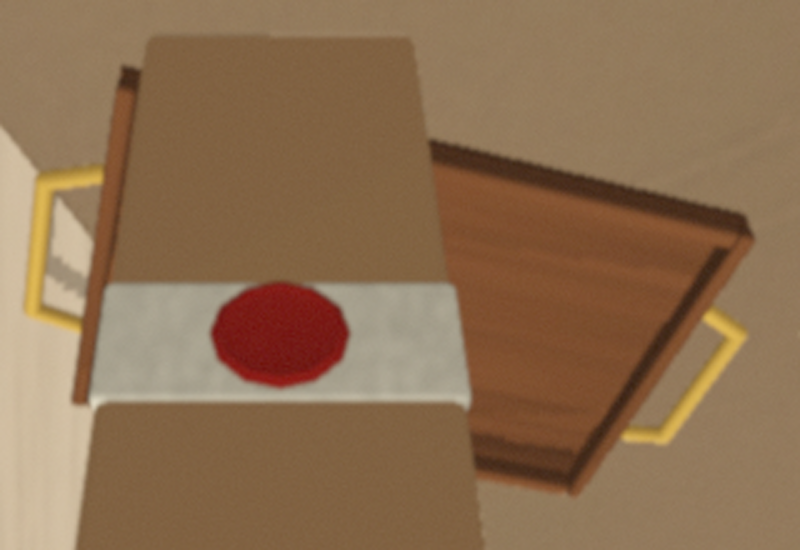

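{"fn": "play_rows", "kwargs": {"travel": [[0.1, -2.7, 0], [0.1, -2.7, 0], [0.1, -2.7, 0], [0.1, -2.7, -1], [0.1, -2.7, -2], [0, 0, -2], [0, 0, 0], [0, 0, 0]], "rotation": [[-0.084, -0.014, 0], [-0.084, -0.014, 0], [0, 0, 0], [0, 0, 0], [0, 0, 0], [0, 0, 0], [0, 0, 0], [0, 0, 0]], "claw": [5, 5, 5, 5, 5, 5, 5, 5]}}

```text
time_s: 6.32
position: [0.4743, -0.2367, 0.2078]
tool_rot: [[0.087, 0.985, 0.15], [-0.56, 0.172, -0.81], [-0.824, -0.014, 0.567]]
ft_force: [0.2, 0.6, -4.8]
grip_width: 0.0593
```

```bash
python3 -c "
from h import *
st(); 
a=env.get_image('scene')[130:370,320:500,::-1]
b=env.get_image('side')[160:400,200:380,::-1]
cv2.imwrite('pics/z6.png',cv2.resize(np.hstack([a,b]),None,fx=2.2,fy=2.2,interpolation=cv2.INTER_CUBIC))
"
```

```text
t 6.32 pos [ 0.4743 -0.2367  0.2078] F [ 0.19  0.57 -4.8 ] T [0.675 0.052 0.002] w 0.0593
[[0.087, 0.985, 0.15], [-0.56, 0.172, -0.81], [-0.824, -0.014, 0.567]] [-26.3  17.   94.4 -35.6  52.8 -18.5]
```

View pics/z6.png

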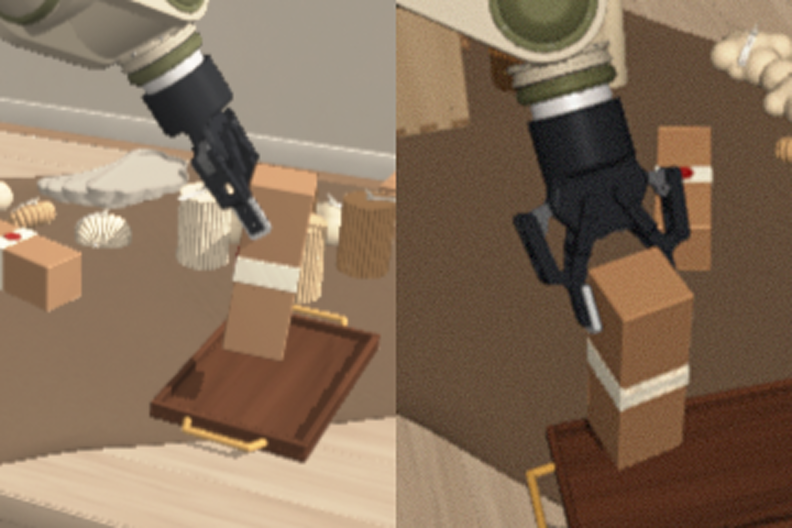

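```bash
python3 - <<'E'
from h import *
S=lambda p:(np.array(p)/2.2+[320,130])
D=lambda p:(np.array(p)/2.2+[200,160])
t,e=tri(S((305,199)),D((229,320)));b,e2=tri(S((284,360)),D((224,468)))
print(t,e,b,e2,np.linalg.norm(t-b),(b-t)/np.linalg.norm(t-b))
E
```

```text
[ 0.45694587 -0.27510995  0.2491099 ] 0.0016615796017583461 [ 0.44902874 -0.27093493  0.08142504] 0.0011748358651694367 0.16792357305989655 [-0.04714726  0.02486264 -0.99857848]
```

{"fn": "play_rows", "kwargs": {"travel": [[0, 0.5, -1], [0, 0, -2], [0, 0, -1.5], [0, 0, -0.8], [0, 0, 0], [0, 0, 0]], "rotation": [[-0.02, -0.02, 0], [0, 0, 0], [0, 0, 0], [0, 0, 0], [0, 0, 0], [0, 0, 0]], "claw": [5, 5, 5, 5, 5, 5]}}

```text
time_s: 6.92
position: [0.4787, -0.2277, 0.1621]
tool_rot: [[0.12, 0.983, 0.135], [-0.582, 0.18, -0.793], [-0.804, 0.016, 0.594]]
ft_force: [0.8, -0.5, -6.4]
grip_width: 0.0595
```

```bash
python3 -c "
from h import *
st(); 
a=env.get_image('scene')[180:370,350:500,::-1]
b=env.get_image('side')[230:420,220:370,::-1]
cv2.imwrite('pics/z7.png',cv2.resize(np.hstack([a,b]),None,fx=2.6,fy=2.6,interpolation=cv2.INTER_CUBIC))
"
```

```text
t 6.92 pos [ 0.4787 -0.2277  0.1621] F [ 0.81 -0.52 -6.41] T [0.86  0.16  0.049] w 0.0595
[[0.12, 0.983, 0.135], [-0.582, 0.18, -0.793], [-0.804, 0.016, 0.594]] [-24.8  20.3  99.6 -42.6  44.9  -8. ]
```

View pics/z7.png

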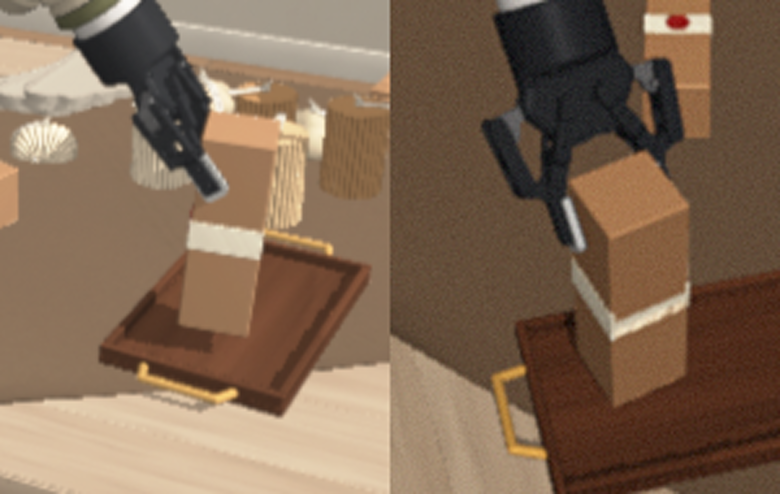

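```bash
python3 - <<'E'
from h import *
S=lambda p:(np.array(p)/2.6+[350,180])
D=lambda p:(np.array(p)/2.6+[220,230])
t,e=tri(S((272,155)),D((221,238)));b,e2=tri(S((249,335)),D((226,405)))
print(t,e,b,e2,np.linalg.norm(t-b),(b-t)/np.linalg.norm(t-b))
E
```

```text
[ 0.45903665 -0.26954328  0.20510987] 0.000731584531953782 [ 0.45919039 -0.26511294  0.03558585] 0.00010802666791915595 0.16958197216011991 [ 9.06549466e-04  2.61250633e-02 -9.99658271e-01]
```

{"fn": "play_rows", "kwargs": {"travel": [[0, 0, -0.8], [0, 0, -0.4], [0, 0, -0.2], [0, 0, 0]], "rotation": [[-0.01, 0.008, 0], [-0.01, 0.008, 0], [0, 0, 0], [0, 0, 0]], "claw": [5, 5, 5, 5]}}

```text
time_s: 7.35
position: [0.4804, -0.2286, 0.1516]
tool_rot: [[0.112, 0.984, 0.141], [-0.601, 0.18, -0.778], [-0.791, 0.002, 0.612]]
ft_force: [0.9, -0.8, -5.8]
grip_width: 0.0594
```

{"fn": "play_rows", "kwargs": {"travel": [[0, 0, -0.2], [0, 0, -0.1]], "rotation": [[0, 0, 0], [0, 0, 0]], "claw": [5, 5]}}

```text
time_s: 7.52
position: [0.4807, -0.2288, 0.1493]
tool_rot: [[0.113, 0.984, 0.141], [-0.602, 0.18, -0.778], [-0.791, 0.003, 0.612]]
ft_force: [0.5, 0.6, -7.4]
grip_width: 0.0594
```

{"fn": "play_rows", "kwargs": {"travel": [[0, 0, -0.3], [0, 0, -0.2], [0, 0, -0.1]], "rotation": [[0, 0, 0], [0, 0, 0], [0, 0, 0]], "claw": [5, 5, 5]}}

```text
time_s: 7.77
position: [0.4809, -0.229, 0.1433]
tool_rot: [[0.114, 0.984, 0.14], [-0.602, 0.18, -0.778], [-0.79, 0.005, 0.613]]
ft_force: [0.1, 0.2, -6.2]
grip_width: 0.0592
```

{"fn": "play_rows", "kwargs": {"travel": [[0, 0, -0.2], [0, 0, -0.1]], "rotation": [[0, 0, 0], [0, 0, 0]], "claw": [5, 5]}}

```text
time_s: 7.93
position: [0.4809, -0.2291, 0.1399]
tool_rot: [[0.114, 0.984, 0.14], [-0.602, 0.18, -0.778], [-0.79, 0.005, 0.613]]
ft_force: [-0.1, -0.9, -6.3]
grip_width: 0.0595
```

{"fn": "play_rows", "kwargs": {"travel": [[0, 0, -0.1], [0, 0, -0.1]], "rotation": [[0, 0, 0], [0, 0, 0]], "claw": [5, 5]}}

```text
time_s: 8.1
position: [0.4809, -0.2291, 0.1376]
tool_rot: [[0.114, 0.984, 0.14], [-0.602, 0.18, -0.778], [-0.79, 0.004, 0.613]]
ft_force: [0.4, 0.2, -7.1]
grip_width: 0.0594
```

{"fn": "play_rows", "kwargs": {"travel": [[0, 0, -0.1], [0, 0, -0.1]], "rotation": [[0, 0, 0], [0, 0, 0]], "claw": [5, 5]}}

```text
time_s: 8.27
position: [0.4811, -0.2294, 0.1365]
tool_rot: [[0.114, 0.984, 0.14], [-0.603, 0.181, -0.777], [-0.789, 0.005, 0.614]]
ft_force: [-4.6, 7.9, 13.1]
grip_width: 0.0594
```

```bash
python3 -c "
from h import *
st(); 
a=env.get_image('scene')[180:370,350:500,::-1]
b=env.get_image('side')[230:420,220:370,::-1]
cv2.imwrite('pics/z8.png',cv2.resize(np.hstack([a,b]),None,fx=2.6,fy=2.6,interpolation=cv2.INTER_CUBIC))
"
```

```text
t 8.27 pos [ 0.4811 -0.2294  0.1365] F [-4.59  7.89 13.14] T [ 0.321  1.098 -0.464] w 0.0594
[[0.114, 0.984, 0.14], [-0.603, 0.181, -0.777], [-0.789, 0.005, 0.614]] [-24.2  23.2 101.3 -48.2  42.5  -1.6]
```

View pics/z8.png

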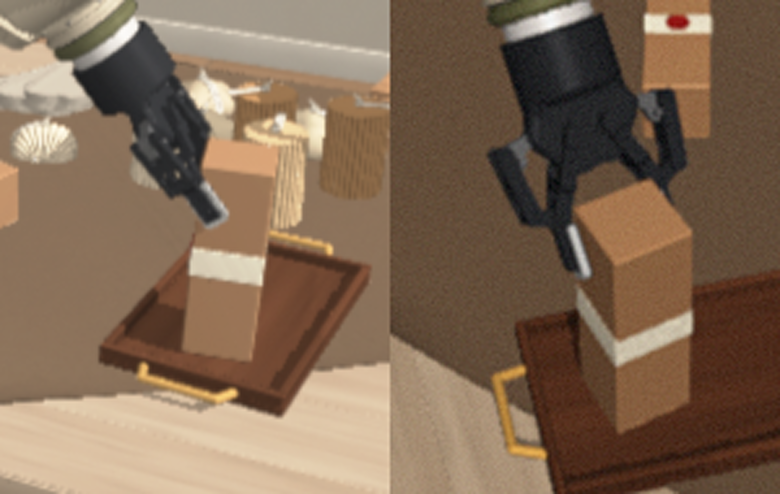

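{"fn": "play_rows", "kwargs": {"travel": [[0, 0, 0], [0, 0, 0], [0, 0, 0]], "rotation": [[0, 0, 0], [0, 0, 0], [0, 0, 0]], "claw": [5, 5, 5], "squeeze": 20}}

```text
time_s: 8.62
position: [0.4811, -0.2291, 0.1366]
tool_rot: [[0.115, 0.984, 0.139], [-0.603, 0.181, -0.777], [-0.789, 0.006, 0.614]]
ft_force: [0.8, 0.3, -6.1]
grip_width: 0.0595
```

{"fn": "play_rows", "kwargs": {"travel": [[0, 0, 0], [0, 0, 0], [0, 0, 0], [0, 0, 0]], "rotation": [[0, 0, 0], [0, 0, 0], [0, 0, 0], [0, 0, 0]], "claw": [6.0, 6.1, 6.2, 6.3], "squeeze": 20}}

```text
time_s: 8.95
position: [0.4825, -0.2299, 0.1382]
tool_rot: [[0.119, 0.983, 0.138], [-0.605, 0.182, -0.775], [-0.787, 0.008, 0.617]]
ft_force: [-0.9, 0.2, 0.9]
grip_width: 0.0626
```

```bash
python3 -c "
from h import *
st(); 
a=env.get_image('scene')[180:370,350:500,::-1]
b=env.get_image('side')[230:420,220:370,::-1]
cv2.imwrite('pics/z9.png',cv2.resize(np.hstack([a,b]),None,fx=2.6,fy=2.6,interpolation=cv2.INTER_CUBIC))
"
```

```text
t 8.95 pos [ 0.4825 -0.2299  0.1382] F [-0.91  0.2   0.9 ] T [ 0.359  0.086 -0.072] w 0.0626
[[0.119, 0.983, 0.138], [-0.605, 0.182, -0.775], [-0.787, 0.008, 0.617]] [-24.2  23.2 101.2 -48.3  42.4  -1.5]
```

View pics/z9.png

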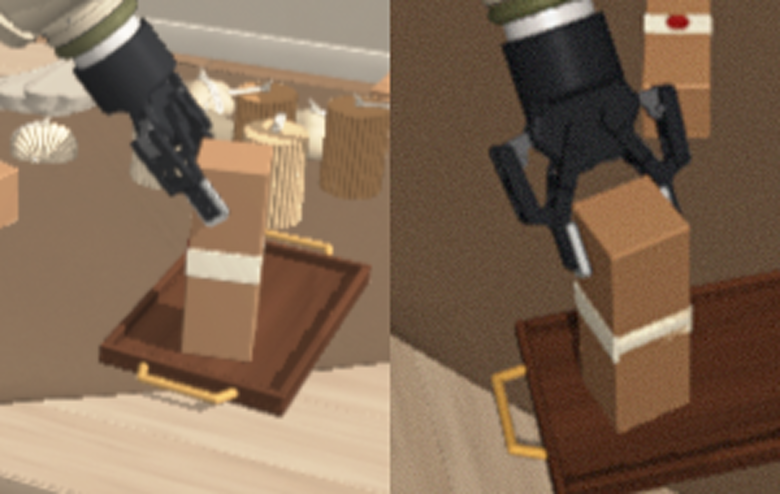

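{"fn": "play_rows", "kwargs": {"travel": [[0, 0, 0], [0, 0, 0], [0, 0, 0], [-0.2, 1, 1.3], [-0.4, 1.8, 2.4], [-0.4, 1.8, 2.4], [-0.4, 1.8, 2.4], [0, 0, 0]], "rotation": [[0, 0, 0], [0, 0, 0], [0, 0, 0], [0, 0, 0], [0, 0, 0], [0, 0, 0], [0, 0, 0], [0, 0, 0]], "claw": [7, 8, 8.5, 8.5, 8.5, 8.5, 8.5, 8.5]}}

```text
time_s: 9.72
position: [0.4675, -0.1645, 0.2256]
tool_rot: [[0.116, 0.984, 0.138], [-0.604, 0.18, -0.777], [-0.789, 0.007, 0.615]]
ft_force: [1.0, -0.5, 1.2]
grip_width: 0.0849
```

```bash
python3 -c "
from h import *
from scipy.spatial.transform import Rotation as Ro
s=st()
a=np.radians(-20); R=np.array([[0,np.cos(a),np.sin(a)],[0,np.sin(a),-np.cos(a)],[-1,0,0]])
print(np.linalg.det(R),Ro.from_matrix(R@s['tool_rot'].T).as_rotvec())
print(np.array([.639,.117,.13])-s['position'])
"
```

```text
t 9.72 pos [ 0.4675 -0.1645  0.2256] F [ 1.02 -0.53  1.17] T [0.261 0.03  0.023] w 0.0849
[[0.116, 0.984, 0.138], [-0.604, 0.18, -0.777], [-0.789, 0.007, 0.615]] [-16.8  14.2  96.9 -40.7  56.7  -7.6]
1.0 [ 0.66799853 -0.04944385 -0.50787093]
[ 0.17146998  0.28154548 -0.09563895]
```

{"fn": "play_rows", "kwargs": {"travel": [[1.9, 3.1, 0], [1.9, 3.1, 0], [1.9, 3.1, -0.5], [1.9, 3.1, -1], [1.9, 3.1, -1.5], [1.9, 3.1, -1.5], [1.9, 3.1, -1.5], [1.9, 3.1, -1.5], [1.9, 3.1, -1.5], [0, 0, 0]], "rotation": [[0.083, -0.006, -0.063], [0.083, -0.006, -0.063], [0.083, -0.006, -0.063], [0.083, -0.006, -0.063], [0.083, -0.006, -0.063], [0.083, -0.006, -0.063], [0.083, -0.006, -0.063], [0.083, -0.006, -0.063], [0, 0, 0], [0, 0, 0]], "claw": [8.5, 8.5, 8.5, 8.5, 8.5, 8.5, 8.5, 8.5, 8.5, 8.5]}}

```text
time_s: 10.55
position: [0.6448, 0.1275, 0.1299]
tool_rot: [[-0.001, 0.931, -0.364], [0.028, -0.364, -0.931], [-1.0, -0.011, -0.025]]
ft_force: [-0.2, -0.3, -0.3]
grip_width: 0.085
```

```bash
python3 -c "
from h import *
from scipy.spatial.transform import Rotation as Ro
s=st(); ci=env.camera_info('wrist')
im=env.get_image('wrist')[:,:,::-1]; cv2.imwrite('pics/w10.png',im)
np.save('ci10.npy',ci,allow_pickle=True)
a=np.radians(-20); R=np.array([[0,np.cos(a),np.sin(a)],[0,np.sin(a),-np.cos(a)],[-1,0,0]])
print(Ro.from_matrix(R@s['tool_rot'].T).as_rotvec())
"
```

```text
t 10.55 pos [0.6448 0.1275 0.1299] F [-0.21 -0.27 -0.29] T [-0.014  0.001  0.007] w 0.085
[[-0.001, 0.931, -0.364], [0.028, -0.364, -0.931], [-1.0, -0.011, -0.025]] [ 0.3 37.  64.7  1.6 78.4 21.3]
[-0.02763137 -0.00144343  0.02386524]
```

View pics/w10.png

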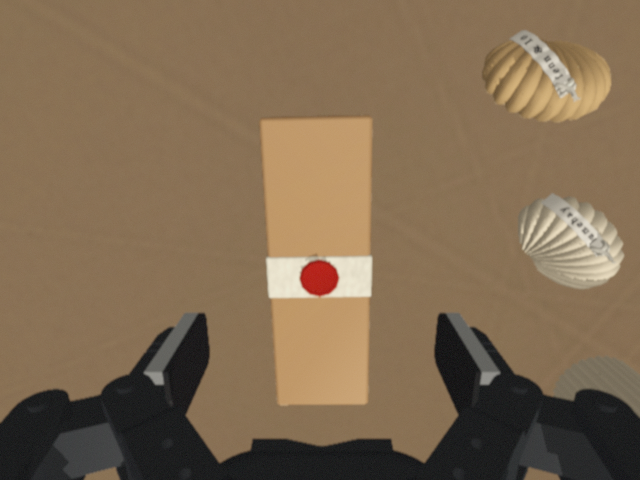

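```bash
python3 - <<'E'
from h import *
ci=env.camera_info("wrist")
q=cast(ci,[(319,278),(262,119),(372,119),(367,404),(279,404)],0.06);print(q.round(4).tolist(),q[1:].mean(0)); print(np.linalg.norm(q[1]-q[2]),np.linalg.norm(q[1]-q[4]), np.degrees(np.arctan2(*((q[1]+q[2]-q[3]-q[4])[[1,0]]))))
E
```

```text
[[0.6385, 0.1141, 0.06], [0.6434, 0.2083, 0.06], [0.697, 0.1873, 0.06], [0.6353, 0.0206, 0.06], [0.5816, 0.0411, 0.06]] [0.63933341 0.11431128 0.06      ]
0.05755070404067433 0.178268560980576 69.70267137806745
```

{"fn": "play_rows", "kwargs": {"travel": [[-0.3, -0.7, -2], [-0.3, -0.6, -2], [0, 0, -2.5], [0, 0, -2.5], [0, 0, -2], [0, 0, -0.6], [0, 0, 0], [0, 0, 0]], "rotation": [[-0.014, 0, 0.009], [-0.014, 0, 0.009], [0, 0, 0], [0, 0, 0], [0, 0, 0], [0, 0, 0], [0, 0, 0], [0, 0, 0]], "claw": [8.5, 8.5, 8.5, 8.5, 8.5, 8.5, 8.5, 8.5], "squeeze": 45}}

```text
time_s: 11.27
position: [0.6382, 0.1056, 0.0131]
tool_rot: [[0.005, 0.937, -0.349], [-0.009, -0.349, -0.937], [-1.0, 0.008, 0.006]]
ft_force: [-0.6, -0.8, 0.1]
grip_width: 0.0854
```

{"fn": "play_rows", "kwargs": {"travel": [[0.3, 0.8, 0], [0, 0, 0], [0, 0, 0], [0, 0, 0], [0, 0, 0], [0, 0, 0], [0, 0, 1], [0, 0, 1], [0, 0, 1], [0, 0, 0], [0, 0, 0], [0, 0, 0]], "rotation": [[0, 0, 0], [0, 0, 0], [0, 0, 0], [0, 0, 0], [0, 0, 0], [0, 0, 0], [0, 0, 0], [0, 0, 0], [0, 0, 0], [0, 0, 0], [0, 0, 0], [0, 0, 0]], "claw": [8.5, 5, 5, 5, 5, 5, 5, 5, 5, 5, 5, 5], "squeeze": 45}}

```text
time_s: 12.27
position: [0.6422, 0.1144, 0.0504]
tool_rot: [[0.01, 0.937, -0.349], [-0.008, -0.349, -0.937], [-1.0, 0.012, 0.004]]
ft_force: [0.1, -0.6, -5.4]
grip_width: 0.0596
```

```bash
python3 -c "
from h import *
st(); ci=env.camera_info('wrist')
cv2.imwrite('pics/w11.png',env.get_image('wrist')[:,:,::-1])
st()
"
```

```text
t 12.27 pos [0.6422 0.1144 0.0504] F [ 0.13 -0.59 -5.37] T [ 0.218 -0.081  0.007] w 0.0596
[[0.01, 0.937, -0.349], [-0.008, -0.349, -0.937], [-1.0, 0.012, 0.004]] [-0.1 41.1 70.9 -0.5 67.4 20.5]
t 12.32 pos [0.6421 0.1144 0.0502] F [-0.68  0.29 -4.67] T [ 0.146 -0.059  0.035] w 0.0597
[[0.009, 0.937, -0.349], [-0.008, -0.349, -0.937], [-1.0, 0.011, 0.005]] [-0.1 41.1 70.9 -0.5 67.4 20.5]
```

View pics/w11.png

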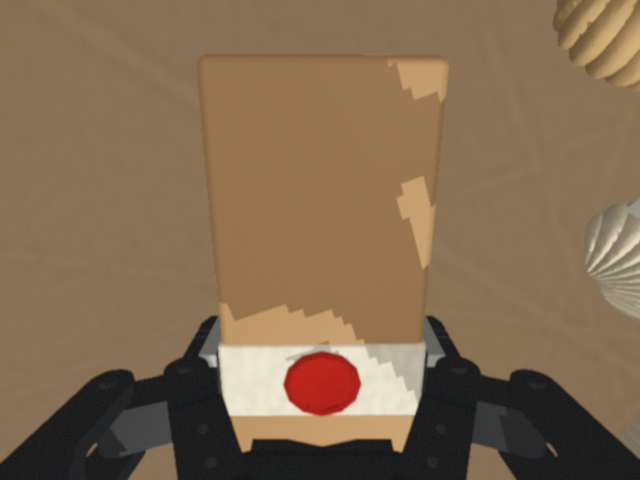

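```bash
python3 - <<'E'
from h import *
ci=env.camera_info("wrist")
print(cast(ci,[(322,383),(199,57),(447,57)],0.097).round(4))
E
```

```text
[[0.6442 0.1186 0.097 ]
 [0.6488 0.2091 0.097 ]
 [0.7003 0.19   0.097 ]]
```

{"fn": "play_rows", "kwargs": {"travel": [[0, 0, -1], [0, 0, -1], [0, 0, -1], [0, 0, -0.5], [0, 0, 0], [0, 0, 0], [0, 0, 0], [0.7, 2.1, 0], [0.7, 2.1, 0], [0.7, 2.0, 0], [0, 0, 0]], "rotation": [[0, 0, 0], [0, 0, 0], [0, 0, 0], [0, 0, 0], [0, 0, 0], [0, 0, 0], [0, 0, 0], [0, 0, 0], [0, 0, 0], [0, 0, 0], [0, 0, 0]], "claw": [5, 5, 5, 5, 8.5, 8.5, 8.5, 8.5, 8.5, 8.5, 8.5]}}

```text
time_s: 13.23
position: [0.6653, 0.1772, 0.0134]
tool_rot: [[0.013, 0.936, -0.352], [-0.009, -0.352, -0.936], [-1.0, 0.016, 0.004]]
ft_force: [0.8, -0.5, 0.5]
grip_width: 0.0849
```

```bash
python3 -c "
from h import *
st(); ci=env.camera_info('wrist')
cv2.imwrite('pics/w12.png',env.get_image('wrist')[:,:,::-1])
"
```

```text
t 13.23 pos [0.6653 0.1772 0.0134] F [ 0.78 -0.46  0.45] T [-0.022 -0.044  0.018] w 0.0849
[[0.013, 0.936, -0.352], [-0.009, -0.352, -0.936], [-1.0, 0.016, 0.004]] [ 5.3 46.6 65.7 -0.6 67.  26.1]
```

View pics/w12.png

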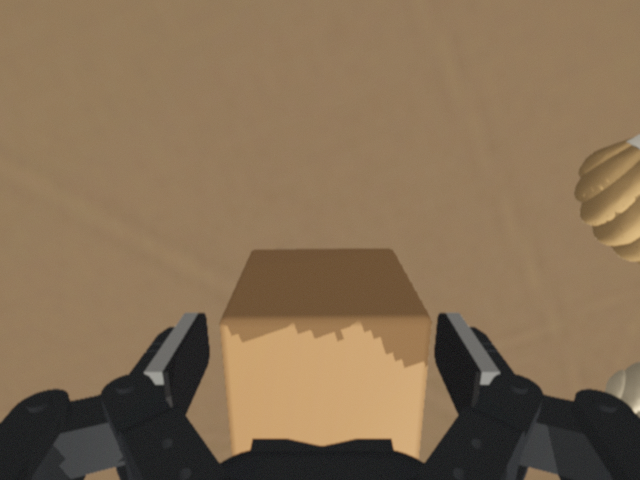

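```bash
python3 - <<'E'
from h import *
ci=env.camera_info("wrist")
print(cast(ci,[(222,319),(430,319)],0.06).round(4),cast(ci,[(254,249),(394,249)],0.0).round(4))
E
```

```text
[[0.6487 0.2093 0.06  ]
 [0.7018 0.1889 0.06  ]] [[0.648  0.2081 0.    ]
 [0.7028 0.1872 0.    ]]
```

{"fn": "play_rows", "kwargs": {"travel": [[0, 0, 0], [0, 0, 0], [0, 0, 0], [0, 0, 0], [0, 0, 0]], "rotation": [[0, 0, 0], [0, 0, 0], [0, 0, 0], [0, 0, 0], [0, 0, 0]], "claw": [5, 5, 5, 5, 5], "squeeze": 20}}

```text
time_s: 13.7
position: [0.6644, 0.1732, 0.0125]
tool_rot: [[0.012, 0.935, -0.354], [-0.009, -0.354, -0.935], [-1.0, 0.014, 0.004]]
ft_force: [0.5, 2.3, -1.3]
grip_width: 0.0603
```

{"fn": "play_rows", "kwargs": {"travel": [[-0.2, -0.5, 1.8], [-0.2, -0.6, 1.8], [-0.3, -0.9, 1.8], [-0.4, -1.1, 1.7], [-0.5, -1.3, 1.4], [-0.5, -1.5, 1.3], [-0.6, -1.6, 1.2], [-0.6, -1.7, 1.0], [-0.6, -1.7, 0.8], [-0.6, -1.7, 1.2], [0, 0, 2], [0, 0, 0]], "rotation": [[0, 0, 0], [0, 0, 0], [0, 0, 0], [0, 0, 0], [0, 0, 0], [0, 0, 0], [0, 0, 0], [0, 0, 0], [0, 0, 0], [0, 0, 0], [0, 0, 0], [0, 0, 0]], "claw": [5, 5, 5, 5, 5, 5, 5, 5, 5, 5, 5, 5]}}

```text
time_s: 14.7
position: [0.6088, 0.036, 0.1676]
tool_rot: [[-0.014, 0.933, -0.359], [-0.011, -0.359, -0.933], [-1.0, -0.009, 0.015]]
ft_force: [0.7, -0.4, -4.6]
grip_width: 0.06
```

```bash
python3 -c "
from h import *
st()
a=env.get_image('scene')[110:350,230:410,::-1]
b=env.get_image('side')[110:350,230:410,::-1]
cv2.imwrite('pics/z13.png',cv2.resize(np.hstack([a,b]),None,fx=2.2,fy=2.2,interpolation=cv2.INTER_CUBIC))
"
```

```text
t 14.7 pos [0.6088 0.036  0.1676] F [ 0.72 -0.44 -4.57] T [ 0.248 -0.318  0.008] w 0.06
[[-0.014, 0.933, -0.359], [-0.011, -0.359, -0.933], [-1.0, -0.009, 0.015]] [-7.4 31.  69.6 -0.7 80.1 13.7]
```

View pics/z13.png

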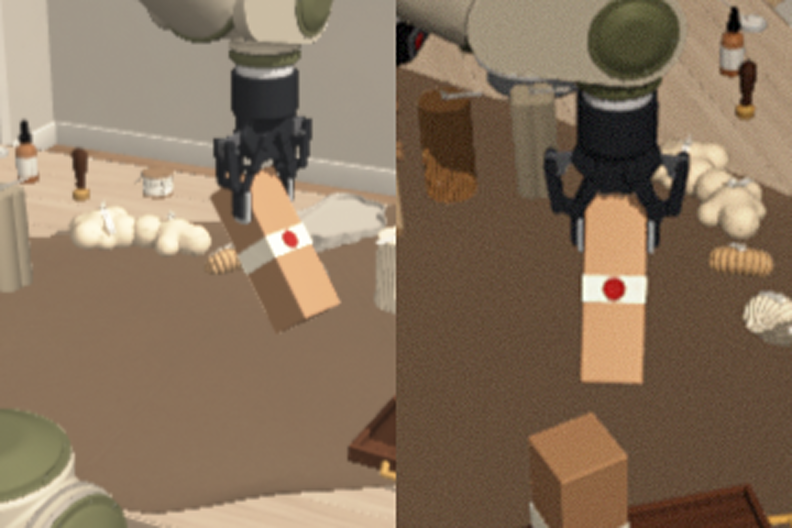

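```bash
python3 - <<'E'
from h import *
S=lambda p:(np.array(p)/2.2+[230,110])
D=lambda p:(np.array(p)/2.2+[230,110])
a,e=tri(S((290,239)),D((218,289)));b,e1=tri(S((308,321)),D((186,381)));c,e2=tri(S((340,302)),D((246,383)))
m=(b+c)/2; d=m-a; print(a,b,c,e,e1,e2,np.linalg.norm(d),np.linalg.norm(b-c)); d/=np.linalg.norm(d); print(d, np.degrees(np.arccos(-d[2])))
E
```

```text
[ 0.59268002 -0.00856458  0.15444392] [ 0.54577253 -0.04986768  0.08265446] [ 0.59937232 -0.06936716  0.08433792] 0.003853125277458262 0.0008840096396603874 0.004832135353521701 0.08968996129837083 0.05706138154914063
[-0.22419011 -0.56921471 -0.79103313] 37.71783603837369
```

{"fn": "play_rows", "kwargs": {"travel": [[0, 0, 0], [0, 0, 0.5], [0, 0, 1.5], [0, -1, 2], [0, -1.5, 2], [0, -2, 1.5], [-0.1, -2.5, 1], [-0.1, -2.5, 0.5], [-0.1, -2.5, 0], [-0.1, -2.5, 0], [-0.1, -2.5, 0], [0, 0, 0]], "rotation": [[0, 0, 0], [0, 0, 0], [0, 0, 0], [0.076, -0.029, 0], [0.076, -0.029, 0], [0.076, -0.029, 0], [0.076, -0.029, 0], [0.076, -0.029, 0], [0.076, -0.029, 0], [0.076, -0.029, 0], [0.076, -0.029, 0], [0, 0, 0]], "claw": [5, 5, 5, 5, 5, 5, 5, 5, 5, 5, 5, 5], "squeeze": 45}}

```text
time_s: 15.8
position: [0.5984, -0.1334, 0.2461]
tool_rot: [[0.189, 0.945, -0.267], [0.58, -0.327, -0.746], [-0.793, -0.014, -0.61]]
ft_force: [-2.2, -1.7, -5.6]
grip_width: 0.0593
```

```bash
python3 -c "
from h import *
st()
a=env.get_image('scene')[90:330,290:470,::-1]
b=env.get_image('side')[130:370,260:440,::-1]
cv2.imwrite('pics/z14.png',cv2.resize(np.hstack([a,b]),None,fx=2.2,fy=2.2,interpolation=cv2.INTER_CUBIC))
"
```

```text
t 15.8 pos [ 0.5984 -0.1334  0.2461] F [-2.23 -1.71 -5.59] T [-1.159  0.655  0.074] w 0.0593
[[0.189, 0.945, -0.267], [0.58, -0.327, -0.746], [-0.793, -0.014, -0.61]] [-38.2  30.3  66.5  35.2  96.6 -18.9]
```

View pics/z14.png

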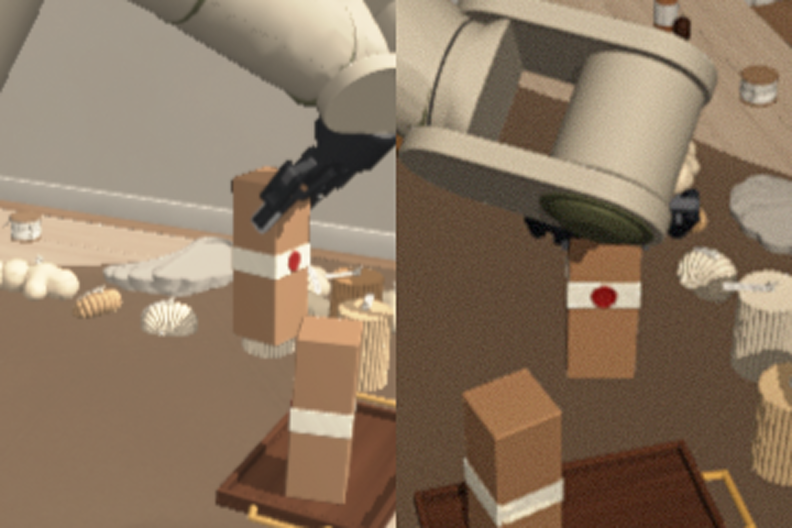

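```bash
python3 -c "
import cv2
i=cv2.imread('pics/z14.png')
import numpy as np
cv2.imwrite('pics/z14z.png',cv2.resize(np.hstack([i[150:370,210:330],i[220:440-0,545:665]]),None,fx=3,fy=2.7))
"
```

```text
(no output)
```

View pics/z14z.png

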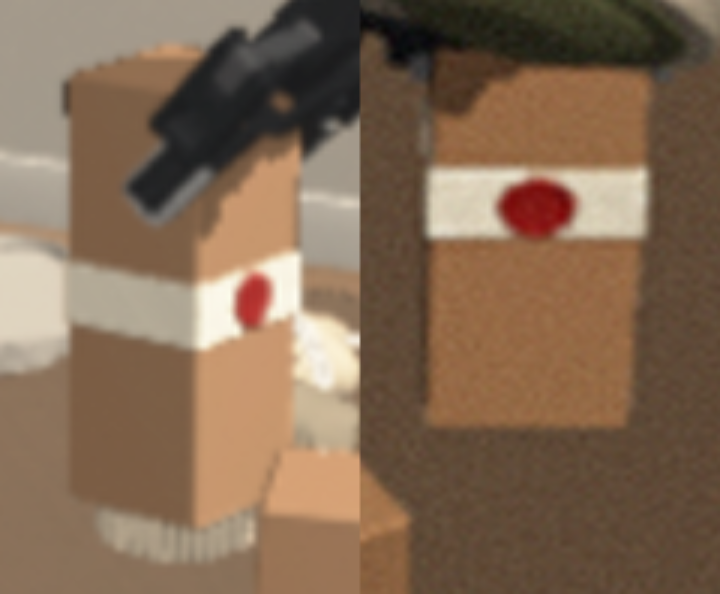

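```bash
python3 - <<'E'
from h import *
S=lambda p:((np.array(p)/[3,2.7]+[210,150])/2.2+[290,90])
D=lambda p:((np.array(p)/[3,2.7]+[545-396,220])/2.2+[260,130])
a,e=tri(S((197,283)),D((68,168)));b,e1=tri(S((195,527)),D((68,426)));
d=b-a; print(a,b,e,e1,np.linalg.norm(d)); d/=np.linalg.norm(d); print(d, np.degrees(np.arccos(-d[2])))
E
```

```text
[ 0.56030738 -0.15183931  0.22486366] [ 0.55859259 -0.15813024  0.12238251] 0.0010097419773328674 0.0012011359668529988 0.1026883796022809
[-0.01669895 -0.0612623  -0.997982  ] 3.6405844824698765
```

{"fn": "play_rows", "kwargs": {"travel": [[0, -2.7, 0], [0, -2.7, 0], [0, -2.7, 0], [0, -2.5, -1], [0, 0, -2], [0, 0, -2], [0, 0, 0], [0, 0, 0]], "rotation": [[0.028, -0.017, 0], [0.028, -0.017, 0], [0, 0, 0], [0, 0, 0], [0, 0, 0], [0, 0, 0], [0, 0, 0], [0, 0, 0]], "claw": [5, 5, 5, 5, 5, 5, 5, 5]}}

```text
time_s: 16.57
position: [0.6012, -0.229, 0.1952]
tool_rot: [[0.199, 0.952, -0.234], [0.618, -0.307, -0.723], [-0.76, -0.001, -0.65]]
ft_force: [0.9, -0.4, -4.4]
grip_width: 0.0593
```

```bash
python3 -c "
from h import *
st()
a=env.get_image('scene')[130:370,330:510,::-1]
b=env.get_image('side')[180:420,240:420,::-1]
cv2.imwrite('pics/z15.png',cv2.resize(np.hstack([a,b]),None,fx=2.2,fy=2.2,interpolation=cv2.INTER_CUBIC))
"
```

```text
t 16.57 pos [ 0.6012 -0.229   0.1952] F [ 0.88 -0.4  -4.38] T [-0.869  0.263  0.026] w 0.0593
[[0.199, 0.952, -0.234], [0.618, -0.307, -0.723], [-0.76, -0.001, -0.65]] [-45.3  38.4  61.1  35.8  99.7 -27.3]
```

View pics/z15.png

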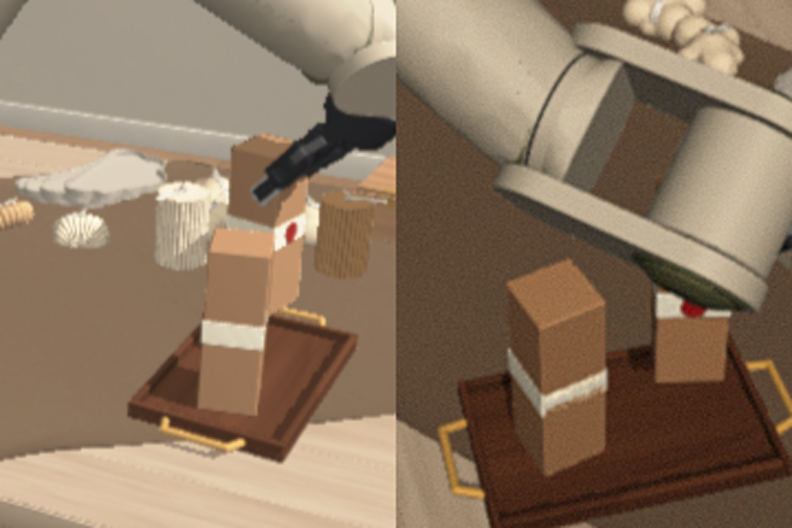

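{"fn": "play_rows", "kwargs": {"travel": [[0, -1, -1], [0, 0, -1.5], [0, 0, -1], [0, 0, -0.4], [0, 0, 0]], "rotation": [[0.01, -0.004, 0], [0, 0, 0], [0, 0, 0], [0, 0, 0], [0, 0, 0]], "claw": [5, 5, 5, 5, 5]}}

```text
time_s: 17.08
position: [0.6021, -0.2389, 0.1558]
tool_rot: [[0.204, 0.952, -0.227], [0.623, -0.305, -0.72], [-0.755, 0.005, -0.656]]
ft_force: [-0.4, 0.3, -6.3]
grip_width: 0.059
```

```bash
python3 -c "
from h import *
st()
a=env.get_image('scene')[130:370,330:510,::-1]
b=env.get_image('side')[180:420,240:420,::-1]
cv2.imwrite('pics/z16.png',cv2.resize(np.hstack([a,b]),None,fx=2.2,fy=2.2,interpolation=cv2.INTER_CUBIC))
"
```

```text
t 17.08 pos [ 0.6021 -0.2389  0.1558] F [-0.39  0.35 -6.28] T [-0.932  0.325 -0.011] w 0.059
[[0.204, 0.952, -0.227], [0.623, -0.305, -0.72], [-0.755, 0.005, -0.656]] [-46.   41.1  62.8  35.7  96.6 -30.7]
```

View pics/z16.png

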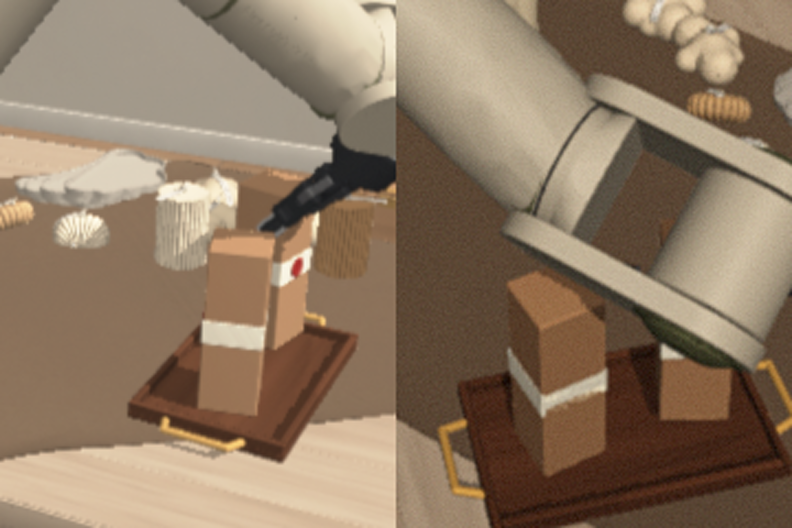

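{"fn": "play_rows", "kwargs": {"travel": [[0, 0, -0.6], [0, 0, -0.3], [0, 0, -0.1]], "rotation": [[0, 0, 0], [0, 0, 0], [0, 0, 0]], "claw": [5, 5, 5]}}

```text
time_s: 17.43
position: [0.6027, -0.2392, 0.1473]
tool_rot: [[0.206, 0.952, -0.225], [0.621, -0.305, -0.722], [-0.756, 0.009, -0.655]]
ft_force: [-0.4, 0.0, -6.0]
grip_width: 0.0591
```

{"fn": "play_rows", "kwargs": {"travel": [[0, 0, -0.2], [0, 0, -0.1]], "rotation": [[0, 0, 0], [0, 0, 0]], "claw": [5, 5]}}

```text
time_s: 17.6
position: [0.6028, -0.2392, 0.1442]
tool_rot: [[0.207, 0.952, -0.225], [0.621, -0.305, -0.722], [-0.756, 0.01, -0.655]]
ft_force: [-0.1, 0.1, -5.7]
grip_width: 0.0594
```

{"fn": "play_rows", "kwargs": {"travel": [[0, 0, -0.1], [0, 0, -0.1]], "rotation": [[0, 0, 0], [0, 0, 0]], "claw": [5, 5]}}

```text
time_s: 17.77
position: [0.6029, -0.2392, 0.1422]
tool_rot: [[0.207, 0.952, -0.224], [0.621, -0.305, -0.722], [-0.756, 0.01, -0.654]]
ft_force: [-0.4, -0.4, -6.2]
grip_width: 0.0593
```

{"fn": "play_rows", "kwargs": {"travel": [[0, 0, -0.1], [0, 0, -0.1]], "rotation": [[0, 0, 0], [0, 0, 0]], "claw": [5, 5]}}

```text
time_s: 17.93
position: [0.6029, -0.2393, 0.1401]
tool_rot: [[0.207, 0.952, -0.224], [0.621, -0.305, -0.722], [-0.756, 0.01, -0.654]]
ft_force: [-0.6, -0.6, -5.8]
grip_width: 0.0592
```

{"fn": "play_rows", "kwargs": {"travel": [[0, 0, -0.1], [0, 0, 0]], "rotation": [[0, 0, 0], [0, 0, 0]], "claw": [5, 5]}}

```text
time_s: 18.1
position: [0.6029, -0.2393, 0.1389]
tool_rot: [[0.207, 0.952, -0.224], [0.621, -0.305, -0.722], [-0.756, 0.01, -0.654]]
ft_force: [0.6, 0.3, -6.8]
grip_width: 0.0596
```

{"fn": "play_rows", "kwargs": {"travel": [[0, 0, -0.1], [0, 0, 0]], "rotation": [[0, 0, 0], [0, 0, 0]], "claw": [5, 5]}}

```text
time_s: 18.27
position: [0.6029, -0.2393, 0.1378]
tool_rot: [[0.207, 0.952, -0.224], [0.621, -0.305, -0.722], [-0.756, 0.01, -0.654]]
ft_force: [0.5, -0.1, -6.0]
grip_width: 0.0591
```

{"fn": "play_rows", "kwargs": {"travel": [[0, 0, -0.1], [0, 0, 0]], "rotation": [[0, 0, 0], [0, 0, 0]], "claw": [5, 5]}}

```text
time_s: 18.43
position: [0.603, -0.2394, 0.1374]
tool_rot: [[0.208, 0.952, -0.224], [0.621, -0.305, -0.722], [-0.756, 0.011, -0.654]]
ft_force: [-0.7, 0.3, -5.3]
grip_width: 0.0595
```

{"fn": "play_rows", "kwargs": {"travel": [[0, 0, -0.1], [0, 0, 0]], "rotation": [[0, 0, 0], [0, 0, 0]], "claw": [5, 5]}}

```text
time_s: 18.6
position: [0.603, -0.2396, 0.1374]
tool_rot: [[0.208, 0.952, -0.223], [0.621, -0.305, -0.722], [-0.756, 0.012, -0.655]]
ft_force: [0.2, 0.8, -5.3]
grip_width: 0.0596
```

{"fn": "play_rows", "kwargs": {"travel": [[0, 0, -0.1], [0, 0, 0]], "rotation": [[0, 0, 0], [0, 0, 0]], "claw": [5, 5]}}

```text
time_s: 18.77
position: [0.603, -0.2397, 0.1373]
tool_rot: [[0.209, 0.952, -0.222], [0.621, -0.305, -0.722], [-0.756, 0.013, -0.655]]
ft_force: [-0.5, 1.5, -4.3]
grip_width: 0.0596
```

```bash
python3 -c "
from h import *
st()
a=env.get_image('scene')[130:370,330:510,::-1]
b=env.get_image('side')[180:420,240:420,::-1]
cv2.imwrite('pics/z17.png',cv2.resize(np.hstack([a,b]),None,fx=2.2,fy=2.2,interpolation=cv2.INTER_CUBIC))
"
```

```text
t 18.77 pos [ 0.603  -0.2397  0.1373] F [-0.53  1.48 -4.34] T [-0.673  0.517  0.109] w 0.0596
[[0.209, 0.952, -0.222], [0.621, -0.305, -0.722], [-0.756, 0.013, -0.655]] [-46.   42.2  64.   35.7  94.6 -32.3]
```

View pics/z17.png

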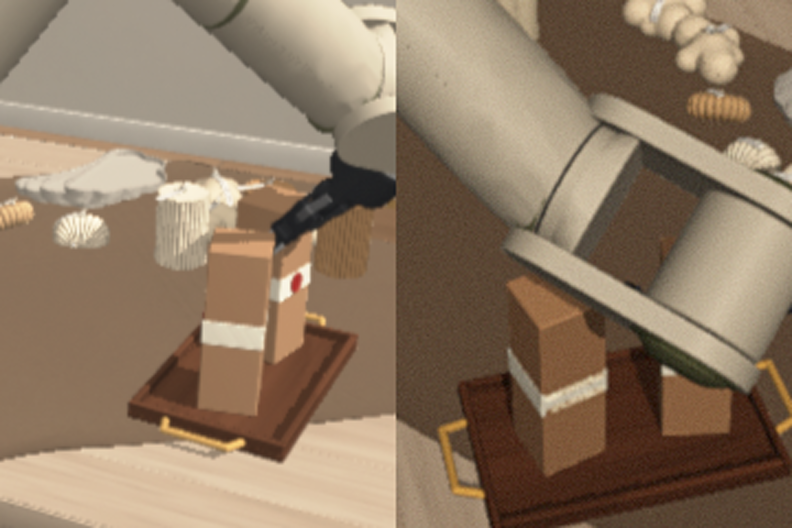

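{"fn": "play_rows", "kwargs": {"travel": [[0, 0, -0.2], [0, 0, 0]], "rotation": [[0, 0, 0], [0, 0, 0]], "claw": [5, 5]}}

```text
time_s: 19.03
position: [0.603, -0.2398, 0.1374]
tool_rot: [[0.21, 0.952, -0.221], [0.621, -0.304, -0.722], [-0.755, 0.015, -0.655]]
ft_force: [-1.0, 0.3, -5.6]
grip_width: 0.0596
```

{"fn": "play_rows", "kwargs": {"travel": [[0, 0, -0.2], [0, 0, -0.1], [0, 0, 0]], "rotation": [[0, 0, 0], [0, 0, 0], [0, 0, 0]], "claw": [5, 5, 5], "squeeze": 20}}

```text
time_s: 19.28
position: [0.6028, -0.2401, 0.1374]
tool_rot: [[0.211, 0.953, -0.218], [0.621, -0.304, -0.722], [-0.754, 0.017, -0.656]]
ft_force: [-0.9, 0.9, -4.1]
grip_width: 0.059
```

{"fn": "play_rows", "kwargs": {"travel": [[0, 0, -0.2]], "rotation": [[0, 0, 0]], "claw": [5], "squeeze": 20}}

```text
time_s: 19.37
position: [0.6029, -0.2402, 0.1371]
tool_rot: [[0.212, 0.953, -0.217], [0.622, -0.303, -0.722], [-0.754, 0.018, -0.657]]
ft_force: [-7.0, -6.3, 22.1]
grip_width: 0.0591
```

```bash
python3 -c "
from h import *
st()
cv2.imwrite('pics/w18.png',env.get_image('wrist')[:,:,::-1])
"
```

```text
t 19.37 pos [ 0.6029 -0.2402  0.1371] F [-7.   -6.28 22.06] T [1.703 1.473 0.857] w 0.0591
[[0.212, 0.953, -0.217], [0.622, -0.303, -0.722], [-0.754, 0.018, -0.657]] [-46.1  42.2  64.1  35.9  94.5 -32.7]
```

View pics/w18.png

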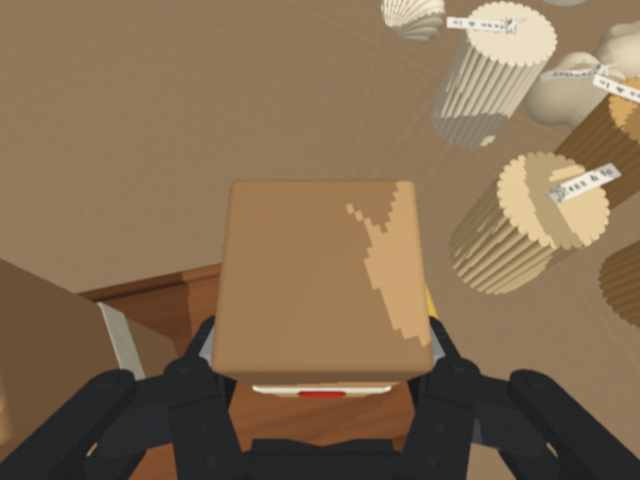

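{"fn": "play_rows", "kwargs": {"travel": [[0, 0, 0], [0, 0, 0], [0, 0, 0], [0, 0, 0], [0, 0, 0], [0, 0, 0]], "rotation": [[0, 0, 0], [0, 0, 0], [0, 0, 0], [0, 0, 0], [0, 0, 0], [0, 0, 0]], "claw": [5, 6.0, 6.1, 6.2, 6.3, 6.4], "squeeze": 20}}

```text
time_s: 19.92
position: [0.6045, -0.2407, 0.1371]
tool_rot: [[0.217, 0.952, -0.215], [0.62, -0.305, -0.723], [-0.754, 0.023, -0.657]]
ft_force: [0.6, -1.0, 0.4]
grip_width: 0.064
```

```bash
python3 -c "
from h import *
st()
cv2.imwrite('pics/w19.png',env.get_image('wrist')[:,:,::-1])
"
```

```text
t 19.92 pos [ 0.6045 -0.2407  0.1371] F [ 0.59 -1.03  0.36] T [-0.365 -0.006 -0.09 ] w 0.064
[[0.217, 0.952, -0.215], [0.62, -0.305, -0.723], [-0.754, 0.023, -0.657]] [-46.1  42.2  64.   36.   94.3 -32.8]
```

View pics/w19.png

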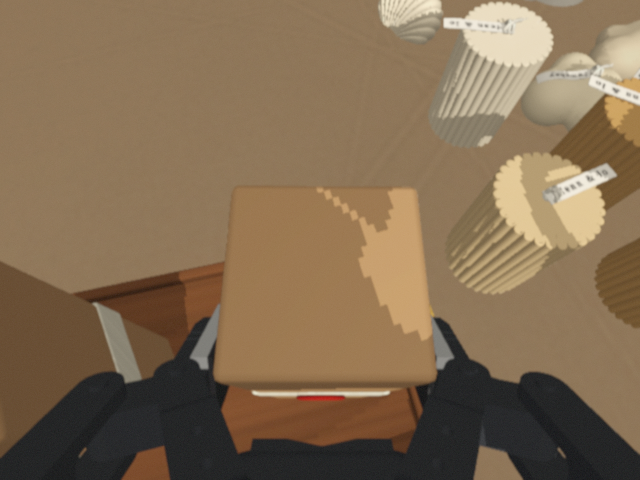

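{"fn": "play_rows", "kwargs": {"travel": [[0, 0, 0], [0, 0, 0], [0, 0, 0], [0, 0, 0], [-0.2, -0.6, 0.8], [-0.5, -1.5, 1.8], [-0.6, -1.9, 2.3], [-0.6, -1.9, 2.3], [0, 0, 3], [0, 0, 3], [0, 0, 0]], "rotation": [[0, 0, 0], [0, 0, 0], [0, 0, 0], [0, 0, 0], [0, 0, 0], [0, 0, 0], [0, 0, 0], [0, 0, 0], [0, 0, 0], [0, 0, 0], [0, 0, 0]], "claw": [7, 7.6, 8.2, 8.5, 8.5, 8.5, 8.5, 8.5, 8.5, 8.5, 8.5]}}

```text
time_s: 20.88
position: [0.5813, -0.3023, 0.2763]
tool_rot: [[0.211, 0.953, -0.217], [0.623, -0.303, -0.721], [-0.753, 0.017, -0.658]]
ft_force: [-0.1, -0.1, 0.6]
grip_width: 0.0847
```

```bash
python3 -c "
from h import *
st()
a=env.get_image('scene')[130:370,330:510,::-1]
b=env.get_image('side')[180:420,240:420,::-1]
cv2.imwrite('pics/z20.png',cv2.resize(np.hstack([a,b]),None,fx=2.2,fy=2.2,interpolation=cv2.INTER_CUBIC))
cv2.imwrite('pics/w20.png',env.get_image('wrist')[:,:,::-1])
"
```

```text
t 20.88 pos [ 0.5813 -0.3023  0.2763] F [-0.12 -0.13  0.63] T [-0.247  0.083  0.002] w 0.0847
[[0.211, 0.953, -0.217], [0.623, -0.303, -0.721], [-0.753, 0.017, -0.658]] [-50.9  38.5  47.8  37.4 113.5 -24.4]
```

View pics/z20.png

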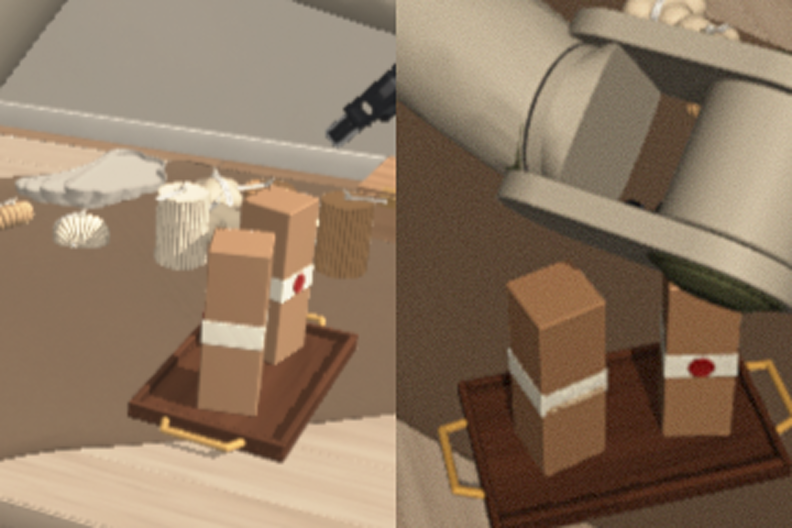

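View pics/w20.png

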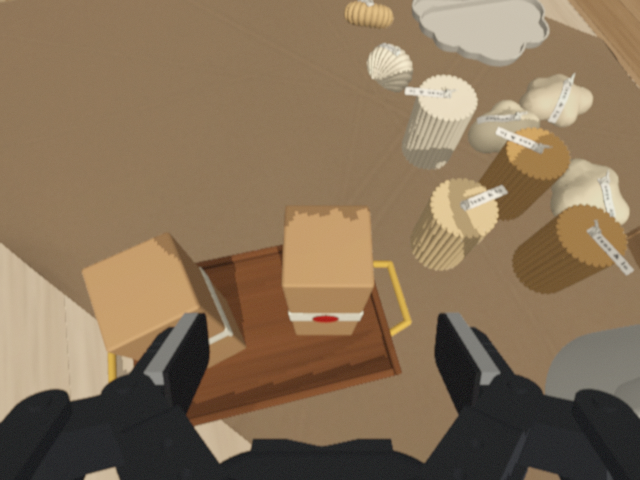

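```bash
python3 - <<'E'
from h import *
ci=env.camera_info("side")
D=lambda p:(np.array(p)/2.2+[240,180])
b=cast(ci,D([(268,434),(336,436)]),.008);a=cast(ci,D([(150,474),(209,448),(119,432)]),.008)
ub=b[1]-b[0]; ub/=np.linalg.norm(ub); nb=np.array([-ub[1],ub[0],0])
cb=b.mean(0)+.03*nb; ca=(a[1]+a[2])/2
print("B",cb,np.linalg.norm(b[1]-b[0]),"A",ca,np.linalg.norm(a[0]-a[1]),np.linalg.norm(a[0]-a[2]))
p=np.array([(123,385),(427,327),(497,480),(164,552)])/2.5+[220,200]
for z in (.02,.028):
  q=cast(ci,p,z);c=q.mean(0);ex=(q[1]+q[2]-q[0]-q[3]);ex/=np.linalg.norm(ex);ey=np.array([-ex[1],ex[0],0])
  print(z,c,[((k-c)@ex,(k-c)@ey) for k in (ca,cb)])
# plumb check: reproject vertical edges
f=240/np.tan(np.radians(ci["vertical_fov"])/2)
def pr(P): k=ci["rotation"].T@(P-ci["eye"]); return (k[:2]/k[2]*f+[ci["cx"],ci["cy"]]-[240,180])*2.2+[396,0]
for base in (a[0],b[0],b[1]): print(pr(base),pr(base+[0,0,.106]),pr(base+[0,0,.18]))
E
```

```text
B [ 0.61003465 -0.24176553  0.008     ] 0.059343330312758846 A [ 0.48317807 -0.23477799  0.008     ] 0.05757843082658335 0.05377473349996588
0.02 [ 0.53560031 -0.24427874  0.02      ] [(np.float64(-0.05303616346123213), np.float64(0.005051775434704413)), (np.float64(0.07395818892308825), np.float64(0.008773434836776084))]
0.028 [ 0.53316952 -0.2506531   0.028     ] [(np.float64(-0.051150884134898274), np.float64(0.011608222106854811)), (np.float64(0.07584346824942213), np.float64(0.015329881508926502))]
[546. 474.] [542.74764315 389.37134682] [540.23537524 324.00033753]
[664. 434.] [667.72014614 349.60209382] [670.58503303 284.60721332]
[732. 436.] [739.69815723 351.53564733] [745.62776704 286.47583637]
```

```bash
python3 -c "
from h import *
print(env.close_job())"
```

```text
the job is handed in; nothing more can be done
None
```

Both cartons are standing upright on the tray, heavy end down, and I handed the job in at about 21 s. No verdict came back.

**Which end is heavy:** I lifted each carton at mid-length and read the wrist moment. The nearer carton's heavy end was on the +y side, with about 0.22–0.26 N m. The farther one's was on the −y side, with about 0.15–0.23 N m.

**How they were stood:** I pinched each one near its light end at 20 N and let it swing heavy end down. I then held it at 45 N and tilted the tool about 37° to 40° to bring it plumb. I lowered it in 1–3 mm steps until it touched the floor and opened the jaws slowly. The wrist readings imply at most about 20 N of contact for the first carton and 28 N for the second, against the 80 N limit.

**Last checks:**
- **Position:** the centres measured about −53 mm and +74 mm along the tray and 5–9 mm across, within the 100 mm and 60 mm limits.
- **Upright:** in the side view, the first carton's near edge lines up with a vertical to within a few pixels. The second I checked only by eye, and the arm partly hid it.
- **Surroundings:** the gripper is open and clear of everything. The candles look untouched, but I judged that by eye and did not measure it.

**What disagreed:**
- **Tray centre:** the three cameras differed by 15–25 mm when I put the rim top at 28 mm above the table. They came within about 10 mm with it at 20 mm, so I used that. Either way the cartons are well inside the limits.
- **First tilt estimate:** for the first carton, the wrist moment and wrist camera gave about 24° off plumb, but it took about 37° to make it plumb. I corrected it by triangulating from the scene and side cameras.

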